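# Load and start the jar shaker

## Task

Get the bench shaker going on the jars of settled paste: its speed lever was left on, so bring the lever back to stop (all the way left) first, then stand every jar of the loose group between the balance and the front of the bench (not the stock jars at the back left) upright in a tray pocket of its own. With all of them in, put the square hold-down plate fully home over the shaft and the pin, lock it by pushing the wing down and turning it a quarter turn clockwise until it springs up into its catch, and only then set the lever upright, at its long middle mark (gentle). Leave the other things on the bench where they are.

Things in the scene. Friction and masses are not known exactly. Their poses are not given: they have to be found in the camera images.
- shaker: Grey bench shaker, fixed: housing 240 x 240 mm, deck 60 mm above the bench; origin at the centre of its underside, z up, its -x side with the lever towards the robot, give or take its yaw. Black tray on the deck, 168 x 168 mm, top 98 mm above the bench, with four round pockets 53 mm wide and 38 mm deep. A jar's lid comes to 134 or 138 mm in a pocket. Shaft in the middle, pin on the +x side.
- pocket0 (a point): Centre of the floor of the tray pocket at (+50, +50) mm in the shaker's frame, 60 mm above the bench.
- pocket1 (a point): The same for the pocket at (+50, -50) mm.
- pocket2 (a point): The same for the pocket at (-50, +50) mm.
- pocket3 (a point): The same for the pocket at (-50, -50) mm.
- shaft_top (a point): Centre of the top face of the shaft (30 mm diameter, top edge chamfered 3 mm wide and 4 mm high), on the shaker's axis, 162 mm above the bench. Axes as the shaker's.
- pin_top (a point): Tip of the upright anti-rotation pin (8 mm diameter, tapered over the last 4 mm), 62 mm from the shaft on the shaker's +x side, 162 mm above the bench, as high as the shaft.
- hold_down: Loose square plate, 176 x 176 x 8 mm, 0.35 kg, lying right way up on the bench at the right; origin at the centre of its underside, z up. Grip it by the black square boss in its middle: 46 x 46 mm, sides along the plate's x and y, 17 mm high (top 25 mm above the underside). Home, its axes agree with the shaker's and its underside is 142 mm above the bench, 4 mm clear of the tallest jar.
- socket_seat (a point): Centre of the roof of the bore under the boss, 20 mm above the plate's underside; rests on shaft_top when the plate is home. Axes as the plate's. The bore is square, 33 x 33 mm and 20 mm deep, chamfered 2 mm below; the 5 mm roof has a slot, 15 mm in x by 37 mm in y, through which the wing passes.
- pin_hole (a point): Centre of the plate's slot for the pin (15 mm in x, 11 mm in y, right through, chamfered 2 mm), 62 mm from the middle along the plate's +x, 20 mm above its underside; meets pin_top when the plate is home.
- wing_grip (a point): Middle of the black wing on top of the shaft: a bar 32 mm long (this point's y, turning with it), 10 mm thick and 20 mm tall on a 10 mm neck, this point 182.5 mm above the bench when up. Unlocked it lies along the shaker's y and passes the plate's slot; its underside is then 5.5 mm above the boss of the plate when that is home.
- wing_push (a joint): How far the wing is pushed down, m: 0 up, at most 0.0055. A spring holds it up (4 N at the top, 8 N fully down). The wing can turn only while pushed down more than 0.0045; a catch holds it at about 0.0025 once it has been turned fully and let go.
- wing_turn (a joint): Turn of the wing, rad, clockwise seen from above: 0 unlocked, 1.571 locked (stop). Let go beyond about 1.2 it springs up into its catch; turn it to the stop. Light to turn.
- speed_lever (a joint): Speed lever on the front of the shaker, rad: 0 = stop, leaning 40 degrees to the left (shaker's +y); 0.70 = upright, at the long mark (gentle); 1.40 = fast, leaning to the right. It swings in the plane across the shaker's x, and stays where it is left (about 1.5 N at the knob).
- lever_knob (a point): Centre of the lever's ball knob, 23 mm in diameter, 85 mm from the pivot on an 8 mm rod; 155 mm above the bench when upright, 135 mm at either end.
- lever_pivot (a point): Point on the lever's pivot axis (parallel to the shaker's x) in the plane of the rod, 157 mm in front of the shaker's middle and 70 mm above the bench.
- jar_1: screw-lid sample jar, round, 48 mm in diameter and 74 mm tall over the lid, about 0.15 kg, smooth plastic (grip firmly, or it swings), standing on the bench left of the shaker, in front of the balance, at the start; origin at the centre of its underside, z up the jar. None if it is absent this time.
- jar_2: screw-lid sample jar, round, 48 mm in diameter and 78 mm tall over the lid, about 0.15 kg, smooth plastic (grip firmly, or it swings), standing on the bench left of the shaker, in front of the balance, at the start; origin at the centre of its underside, z up the jar. None if it is absent this time.
- jar_3: screw-lid sample jar, round, 48 mm in diameter and 74 mm tall over the lid, about 0.15 kg, smooth plastic (grip firmly, or it swings), standing on the bench left of the shaker, in front of the balance, at the start; origin at the centre of its underside, z up the jar. None if it is absent this time.
- jar_4: screw-lid sample jar, round, 48 mm in diameter and 78 mm tall over the lid, about 0.15 kg, smooth plastic (grip firmly, or it swings), standing on the bench left of the shaker, in front of the balance, at the start; origin at the centre of its underside, z up the jar. None if it is absent this time.
- dropper_bottle: Bystander: small dark dropper bottle, 35 x 35 x 112 mm, left of the jars; leave it alone. Origin under its centre.
- weight_500: Bystander: brass check weight, 37 mm in diameter, 50 mm tall, behind the jars; leave it alone. Origin under its centre.
- weight_200: Bystander: brass check weight, 28 mm in diameter, 38 mm tall; leave it alone. Origin under its centre.

How it is judged (in metres and radians):
On the way, in this order (a step that is already met when the one before it is completed fails the run):
1. the speed lever is back at stop (value of joint speed_lever below 0.15 rad), for 0.2 s.
2. every jar stands upright on the floor of a tray pocket, the lever still at stop ((horizontal distance between jar_1 and pocket0 below 0.006 m or horizontal distance between jar_1 and pocket1 below 0.006 m or horizontal distance between jar_1 and pocket2 below 0.006 m or horizontal distance between jar_1 and pocket3 below 0.006 m) and z of each of jar_1, jar_2, jar_3, jar_4 in the frame of shaker below 0.064 m and angle between each of jar_1, jar_2, jar_3, jar_4's own z axis and vertical below 0.08 rad and (horizontal distance between jar_2 and pocket0 below 0.006 m or horizontal distance between jar_2 and pocket1 below 0.006 m or horizontal distance between jar_2 and pocket2 below 0.006 m or horizontal distance between jar_2 and pocket3 below 0.006 m) and (horizontal distance between jar_3 and pocket0 below 0.006 m or horizontal distance between jar_3 and pocket1 below 0.006 m or horizontal distance between jar_3 and pocket2 below 0.006 m or horizontal distance between jar_3 and pocket3 below 0.006 m) and (horizontal distance between jar_4 and pocket0 below 0.006 m or horizontal distance between jar_4 and pocket1 below 0.006 m or horizontal distance between jar_4 and pocket2 below 0.006 m or horizontal distance between jar_4 and pocket3 below 0.006 m) and value of joint speed_lever below 0.15 rad), for 0.2 s.
3. the hold-down plate is fully home over shaft and pin, over the loaded jars, the lever still at stop (all of step 2 and horizontal distance between socket_seat and shaft_top below 0.0035 m and horizontal distance between pin_hole and pin_top below 0.0035 m and z of socket_seat in the frame of shaft_top below 0.003 m and angle between hold_down's own z axis and vertical below 0.04 rad), for 0.2 s.
4. the wing has been pushed in, turned a quarter turn and sprung up into its catch, the lever still at stop (value of joint wing_turn above 1.3 rad and value of joint wing_push below 0.004 m and horizontal distance between socket_seat and shaft_top below 0.0035 m and horizontal distance between pin_hole and pin_top below 0.0035 m and z of socket_seat in the frame of shaft_top below 0.003 m and angle between hold_down's own z axis and vertical below 0.04 rad and value of joint speed_lever below 0.15 rad), for 0.2 s.
5. the speed lever stands upright at the gentle mark (value of joint speed_lever between 0.57 and 0.83 rad and value of joint wing_turn above 1.3 rad and value of joint wing_push below 0.004 m), for 0.2 s.
At the end, for the whole second after the job is handed in: Every jar upright (0.08 rad) in a pocket (6 mm from centre, 4 mm in height); plate home (3.5 mm at shaft and pin, 3 mm in height); wing turned over 1.3 rad and risen into its catch (pushed under 4 mm); lever within 0.13 rad of upright; all at rest (all of step 5 and (horizontal distance between jar_1 and pocket0 below 0.006 m or horizontal distance between jar_1 and pocket1 below 0.006 m or horizontal distance between jar_1 and pocket2 below 0.006 m or horizontal distance between jar_1 and pocket3 below 0.006 m) and z of each of jar_1, jar_2, jar_3, jar_4 in the frame of shaker below 0.064 m and angle between each of jar_1, jar_2, jar_3, jar_4's own z axis and vertical below 0.08 rad and (horizontal distance between jar_2 and pocket0 below 0.006 m or horizontal distance between jar_2 and pocket1 below 0.006 m or horizontal distance between jar_2 and pocket2 below 0.006 m or horizontal distance between jar_2 and pocket3 below 0.006 m) and (horizontal distance between jar_3 and pocket0 below 0.006 m or horizontal distance between jar_3 and pocket1 below 0.006 m or horizontal distance between jar_3 and pocket2 below 0.006 m or horizontal distance between jar_3 and pocket3 below 0.006 m) and (horizontal distance between jar_4 and pocket0 below 0.006 m or horizontal distance between jar_4 and pocket1 below 0.006 m or horizontal distance between jar_4 and pocket2 below 0.006 m or horizontal distance between jar_4 and pocket3 below 0.006 m) and horizontal distance between socket_seat and shaft_top below 0.0035 m and horizontal distance between pin_hole and pin_top below 0.0035 m and z of socket_seat in the frame of shaft_top below 0.003 m and angle between hold_down's own z axis and vertical below 0.04 rad and linear speed of each of jar_1, jar_2, jar_3, jar_4, hold_down below 0.02 m/s); the robot touches nothing.
It fails at once if the dropper bottle is pushed away or tipped (distance of dropper_bottle from where it was at the start of the episode above 0.03 m or angle between dropper_bottle's own z axis and vertical above 0.6 rad).
It fails at once if the 500 g weight is pushed away or tipped (distance of weight_500 from where it was at the start of the episode above 0.03 m or angle between weight_500's own z axis and vertical above 0.6 rad).
It fails at once if the 200 g weight is pushed away or tipped (distance of weight_200 from where it was at the start of the episode above 0.03 m or angle between weight_200's own z axis and vertical above 0.6 rad).
Of jar_1, jar_2, jar_3, jar_4 only 2 to 4 are there at a start; the rules pass over those that are not, and their reading is None.
At some moment in a run one of jar_1, jar_2, jar_3, jar_4, hold_down may be knocked a few centimetres aside while the robot is not near it.
It also fails if it takes over 210 s, if anything falls off the work surface, if the arm or the gripper's body presses on something with over 40 N, if the wrist force passes 120 N, or if a joint passes its speed limit or range.

## Robot

A 7-joint arm with a two-finger parallel gripper is mounted at the origin on a cart in front of the work surface, level with it; the furniture and walls round the work are solid. World frame = base frame: x ahead of the robot, y to its left, z up, the work surface at z = 0. Lengths are in mm, angles in rad, forces in N, time in s.
With the tool pointing down it reaches from about 400 to 900 mm from the base axis. Payload 5.5 kg.
Tool frame: the origin (TCP) lies at the very end of the fingers, on their centre line; the grasp point (between the pads) lies 19 mm behind it; z points along the fingers, y is the line along which they close (so a half turn about z gives the same grasp; the last joint's range is limited). The gripper opens to 85 mm and grips with 20 to 120 N. Pads are 22 mm wide; open, the fingers measure 114 mm over their backs; the gripper's body (76 mm by 85 mm) begins 54 mm behind the grasp point. The pads swing forward as they close: fully open they stand 13 mm farther back than shut.
Start: joints at [1.429, 0.501, -0.427, 1.55, 0.221, 1.138, -0.21], TCP at [256.025, -597.454, 231.31] pointing down, gripper open.
Joint ranges: [-2.88, 2.88], [-0.31, 2.03], [-1.54, 1.56], [0.2, 2.42], [-1.41, 4.55], [0.19, 2.02], [-2.57, 2.57]. Speed limits (rad/s): [2.57, 2.57, 3.14, 3.14, 3.14, 3.14, 3.14].

## Interface

Orientations are given as a 3x3 rotation matrix whose columns are the frame's x, y, z axes.
In Python, from cell import env gives the robot as it stands.
- The arm moves only by the tool send_path, called after ">>>" by a JSON object that holds its "api" and its "payload", one argument or row to a line. Schema: {"type":"object","properties":{"moves":{"type":"object","properties":{"rows":{"type":"array","items":{"type":"array","items":{"type":"number"},"minItems":5,"maxItems":5},"minItems":1,"maxItems":12}},"additionalProperties":false,"required":["rows"]},"force":{"type":"number"},"only":{"type":"string"},"quiet":{"type":"boolean"},"lines":{"type":"string"}},"required":["moves"],"additionalProperties":false}. moves is an object whose key "rows" holds a list of rows, 1 to 12 of them, each of 5 numbers: dx, dy, dz in mm, then a turn about the tool's z in rad, then the finger opening in mm; each row shifts and turns the commanded pose from where the row before left it, along the tool's axes as they then stand; what a row does not reach is not made up. A row lasts 1/12 s, in which the tool goes at most 41.7 mm and 0.125 rad, less where a joint would pass 70% of its speed; a pose out of reach is approached as far as the arm can. The fingers move at their own pace and stop on an object; force is the grip in N (left out, the last holds). Time passes only in rows, so rows that do not move let the fingers close. The tool returns the time, the measured TCP pose, the force, the opening and the grip force at its end. only (a regular expression) keeps the lines of the reply that match it, lines (a string "A,B") keeps lines A to B, and quiet returns only ok. Input that does not fit is refused with a message, and nothing moves.
- env.state(): the state, without advancing time (a new reading comes with each control period).
- env.grab_frame(name): name is "scene" or "top" or "wrist"; returns a dict with "img" (384x512x3 uint8, red, green, blue), "fx", "fy", "cx", "cy" (pixels), "view" (4x4, takes a point from world to camera coordinates); the wrist camera has in their place "tool_from_camera" (4x4, takes a point from camera to tool coordinates, whose origin is the TCP and whose axes are the flange's). Camera axes: x right, y up, looking along -z (the intrinsics and any distortion apply to the point x, -y, -z); pixel columns grow to the right and rows downward; lengths in mm; the calibration is good to about 2 mm. The wrist camera is an equidistant fisheye: a pixel r from the principal point sees the ray r / f radians off the axis. A picture is of the moment at which its call begins: read the wrist's pose just before it. There is no depth.
- env.finish_job(): hands the job in; it is judged then, once.
The state is a dict: "t": time; "joint_pos": joint angles; "joint_vel": joint speeds; "joint_efforts": joint torques, N m; "ee_pos": TCP position; "eef_rot": TCP orientation; "wrist_force": force on the tool from outside, world axes, zero at the start; "wrist_torque": the same for the moment, N m; "finger_gap": finger opening in mm; "grip_force": force on a finger pad.
Only numpy, scipy, OpenCV 4.12 (cv2) and the standard library are available. Lean on these libraries where they do the work, as an engineer would, in place of code of your own. Each camera call takes 0.05 s, during which the arm holds its last target. There are 200 camera calls.

## Working session

There is one attempt and no reset: what is moved stays moved. The work goes in short steps, Python scripts to look and compute and a tool call to move; the robot and the scene stay as the last step left them, time stands still between calls to the robot, and variables do not carry over. Pictures are saved under pics/ and viewed, at most 14 in all, crops included, and the job is handed in when it is done.

```bash
ls; mkdir -p pics; python3 - <<'E'
from cell import env
import cv2,numpy as np
s=env.state(); print(s)
for n in ["scene","top"]:
    f=env.grab_frame(n); cv2.imwrite(f"pics/{n}0.png",cv2.resize(f["img"][:,:,::-1],(800,600),interpolation=cv2.INTER_CUBIC))
    np.savez(f"pics/{n}0.npz",**{k:v for k,v in f.items()})
    print(n,{k:v for k,v in f.items() if k!="img"})
E
```

```text
cell.py
pics
{'t': 0.0, 'joint_pos': array([ 1.42920047,  0.50186564, -0.42676564,  1.55147389,  0.2207995 ,
        1.13834935, -0.21033477]), 'joint_vel': array([ 2.09695820e-04, -2.03397622e-03, -7.92142887e-04, -9.15695798e-04,
        5.04849227e-05, -1.93853875e-04, -2.98355287e-04]), 'joint_efforts': array([-5.44463819e-04, -5.69526422e+01, -5.81668317e+00, -2.80940545e+01,
        1.05612609e-02,  1.21350164e-02,  8.35133307e-06]), 'ee_pos': array([ 255.64618871, -596.82547981,  230.236037  ]), 'eef_rot': array([[ 9.19181960e-01,  3.93832382e-01, -7.60587092e-04],
       [ 3.93833114e-01, -9.19180013e-01,  1.89255214e-03],
       [ 4.62318632e-05, -2.03914416e-03, -9.99997920e-01]]), 'wrist_force': array([ 0.03481968,  0.31129363, -0.31984226]), 'wrist_torque': array([-0.02836468, -0.05629778,  0.02438207]), 'grip_force': 0.0, 'finger_gap': 85.5184153751305}
scene {'fx': 441.73381722501153, 'fy': 441.73381722501153, 'cx': 248.3285728148803, 'cy': 189.3400841130512, 'view': array([[-6.70481822e-01, -7.41784316e-01,  1.44966777e-02,
         3.97361623e+02],
       [ 5.03982604e-01, -4.41025119e-01,  7.42629369e-01,
        -3.73878013e+02],
       [-5.44477420e-01,  5.05225566e-01,  6.69545717e-01,
        -1.15102496e+03],
       [ 0.00000000e+00,  0.00000000e+00,  0.00000000e+00,
         1.00000000e+00]])}
top {'fx': 361.09831132035976, 'fy': 361.09831132035976, 'cx': 254.8023157655035, 'cy': 186.27716593682047, 'view': array([[-2.28233481e-02, -9.99629111e-01, -1.48571734e-02,
         5.09558125e+01],
       [ 9.91186714e-01, -2.45653379e-02,  1.30174662e-01,
        -5.63573197e+02],
       [-1.30491353e-01, -1.17552113e-02,  9.91379757e-01,
        -1.48409941e+03],
       [ 0.00000000e+00,  0.00000000e+00,  0.00000000e+00,
         1.00000000e+00]])}
```
View pics/scene0.png

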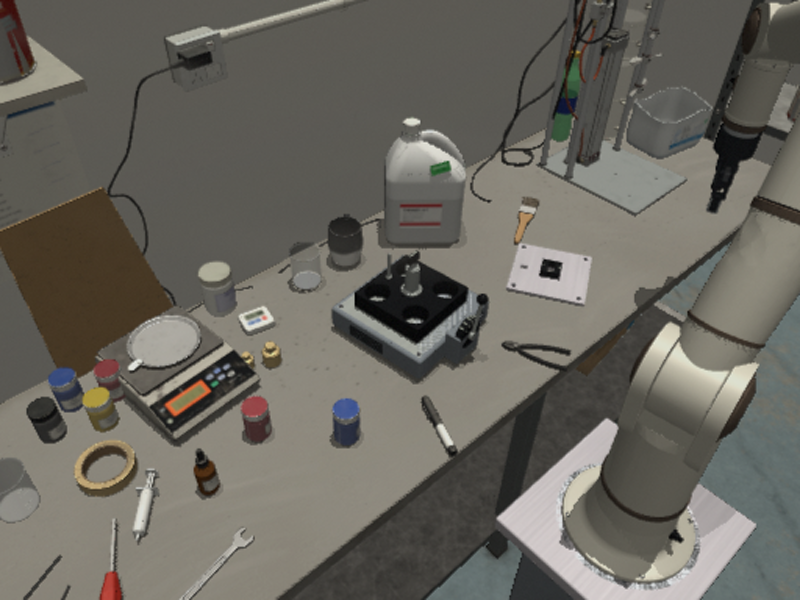

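View pics/top0.png

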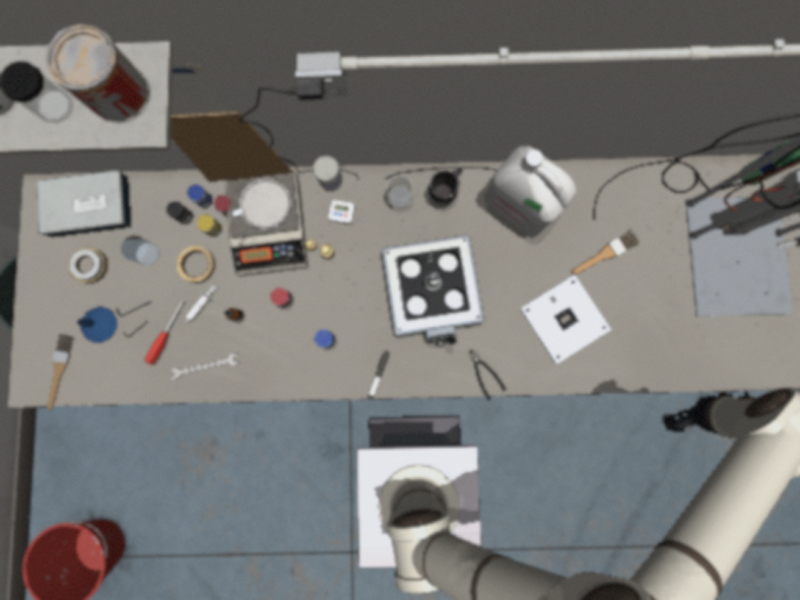

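The scene view shows the shaker at (410,305) with its lever knob at about (482,300), and the plate at (550,272). The loose jars are red at (257,418) and blue at (346,422). The top view shows the red jar at (281,297), the blue jar at (324,339), the shaker centre at (434,283) and the plate boss at (567,318). So there are two jars. I'll enlarge both views to measure.

```bash
cat > h.py <<'E'
import numpy as np,cv2
from cell import env
def back(f,u,v,z):
    """world point at height z seen at native pixel u,v"""
    R=f["view"][:3,:3]; t=f["view"][:3,3]
    d=R.T@np.array([(u-f["cx"])/f["fx"],-(v-f["cy"])/f["fy"],-1.]); c=-R.T@t
    return c+d*(z-c[2])/d[2]
def proj(f,P):
    p=f["view"][:3,:3]@np.asarray(P,float)+f["view"][:3,3]
    return np.array([f["cx"]+f["fx"]*p[0]/-p[2],f["cy"]-f["fy"]*p[1]/-p[2]])
def wgrab():
    s=env.state(); f=env.grab_frame("wrist"); f["R"]=s["eef_rot"]; f["p"]=s["ee_pos"]; return f
def wback(f,u,v,z):
    a=np.array([u-f["cx"],v-f["cy"]])/f["fx"]; th=np.hypot(*a); k=np.sin(th)/th if th>0 else 1
    T=f["tool_from_camera"]; d=f["R"]@T[:3,:3]@np.array([a[0]*k,-a[1]*k,-np.cos(th)]); c=f["p"]+f["R"]@T[:3,3]
    return c+d*(z-c[2])/d[2]
def wproj(f,P):
    T=f["tool_from_camera"]; q=T[:3,:3].T@(f["R"].T@(np.asarray(P,float)-f["p"])-T[:3,3])
    r=np.hypot(q[0],q[1]); th=np.arctan2(r,-q[2]); k=f["fx"]*th/r
    return np.array([f["cx"]+k*q[0],f["cy"]-k*q[1]])
def crop(f,u0,v0,w,h,k,name):
    cv2.imwrite("pics/"+name,cv2.resize(f["img"][v0:v0+h,u0:u0+w,::-1],None,fx=k,fy=k,interpolation=cv2.INTER_CUBIC))
E
python3 - <<'E'
from h import *
f=dict(np.load("pics/top0.npz")); g=dict(np.load("pics/scene0.npz"))
# top crop: x 165..415, y140..250 ; scene crop
a=cv2.resize(f["img"][142:240,165:395,::-1],None,fx=3.4,fy=3.4,interpolation=cv2.INTER_CUBIC)
b=cv2.resize(g["img"][150:250,205:320,::-1],None,fx=2.6,fy=2.6,interpolation=cv2.INTER_CUBIC)
im=np.zeros((a.shape[0]+b.shape[0],a.shape[1],3),np.uint8); im[:a.shape[0]]=a; im[a.shape[0]:,:b.shape[1]]=b
b=cv2.resize(g["img"][240:300,150:240,::-1],None,fx=4,fy=4,interpolation=cv2.INTER_CUBIC)
im[a.shape[0]:a.shape[0]+240,340:700]=b
print(a.shape,im.shape)
cv2.imwrite("pics/c1.png",im)
for n,u,v,z in[("red",281,297,76),("blue",324,339,76),("shaft",434,281,170),("plate",567,318,25),("weightA",327,252,30),("dropper",234,314,100)]:
    print(n,back(f,u*.64,v*.64,z).round(0))
E
```

```text
(333, 782, 3) (593, 782, 3)
red [551. 346.  76.]
blue [438. 233.  76.]
shaft [570. -53. 170.]
plate [ 482. -415.   25.]
weightA [678. 230.  30.]
dropper [507. 462. 100.]
```

View pics/c1.png

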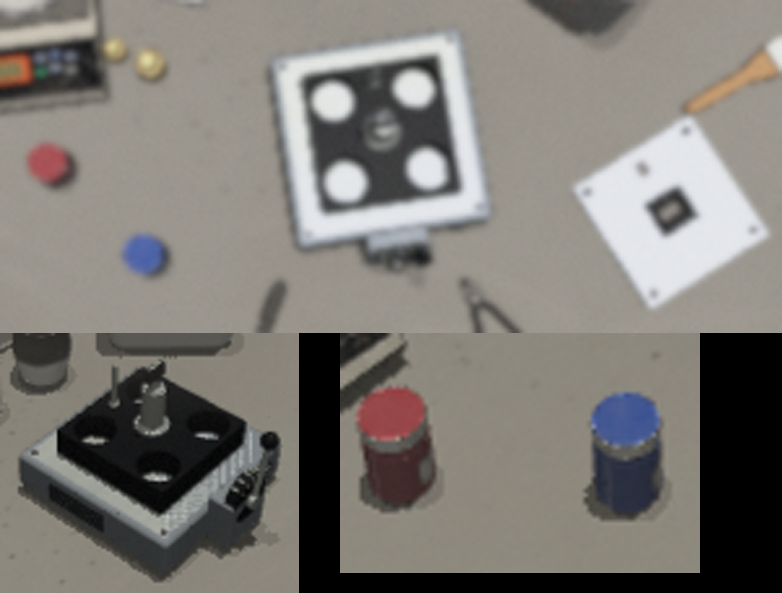

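The top crop shows the tray corners at about (305,75), (440,57), (462,192) and (325,213), and the housing corners at (272,62), (459,33), (489,215) and (301,246). The pin is on the far side and the lever knob is at (420,255). The plate boss is at (670,211) with its pin slot at (643,170), and the jar lids are at (50,164) and (145,255).

```bash
python3 - <<'E'
from h import *
f=dict(np.load("pics/top0.npz"))
b=lambda u,v,z: back(f,165+(u+.5)/3.4-.5,142+(v+.5)/3.4-.5,z)
def quad(L,z):
    P=np.array([b(u,v,z) for u,v in L]); c=P.mean(0); 
    e=[P[(i+1)%4]-P[i] for i in range(4)]; print("c",c.round(1),"sides",[round(np.hypot(*x[:2])) for x in e],"yaw",[round(np.degrees(np.arctan2(x[1],x[0]))%90,1) for x in e])
quad([(305,75),(440,57),(462,192),(325,213)],98)
quad([(272,62),(459,33),(489,215),(301,246)],60)
quad([(573,187),(692,119),(769,235),(652,308)],8)
print("slot",b(643,170,8),"boss",b(670,211,25)); d=b(643,170,8)-b(670,211,25);print(np.hypot(*d[:2]),np.degrees(np.arctan2(d[1],d[0])))
print("shaft",b(381,131,165),"knob",b(420,255,140)); print("red",b(50,164,76),"blue",b(145,255,76))
g=dict(np.load("pics/scene0.npz"))
for P in [b(50,164,74),b(50,164,78),b(145,255,74),b(145,255,78),b(420,255,135),b(381,131,192)]: print(P.round(),proj(g,P))
E
```

```text
c [576.  -54.6  98. ] sides [163, 164, 164, 168] yaw [np.float64(6.2), np.float64(7.0), np.float64(7.4), np.float64(6.8)]
c [576.2 -53.   60. ] sides [233, 227, 230, 229] yaw [np.float64(7.5), np.float64(6.9), np.float64(8.0), np.float64(7.7)]
c [ 481.6 -416.3    8. ] sides [175, 172, 174, 177] yaw [np.float64(28.2), np.float64(30.1), np.float64(30.0), np.float64(30.4)]
slot [ 534.89080471 -383.96326918    8.        ] boss [ 481.26097943 -409.74956171   25.        ]
59.50706716099188 25.679178327361324
shaft [569.46315911 -49.08383997 165.        ] knob [429.14458898 -90.36835722 140.        ]
red [552.26117702 347.61357245  76.        ] blue [439.74362157 233.13083358  76.        ]
[553. 348.  74.] [165.41687009 259.20173603]
[552. 347.  78.] [165.62987055 258.22259749]
[440. 233.  74.] [223.18283937 261.64611901]
[440. 233.  78.] [223.35710496 260.66257337]
[429. -91. 135.] [307.24483188 195.009373  ]
[565. -48. 192.] [266.72522818 164.96012847]
```

>>> {"api": "send_path", "payload": {
  "moves": {"rows": [[27,-25,-10,0,85],[27,-25,-10,0,85],[27,-25,-10,0,85],[27,-25,-10,0,85],[27,-25,-10,0,85],[27,-25,-10,0,85],[27,-25,-10,0,85],[27,-25,-10,0,85],[27,-25,-10,0,85],[27,-25,-10,0,85],[27,-25,-10,0,85],[27,-25,-10,0,85]]}
}}

```text
t: 1.1
ee_pos: [435.7, -192.3, 351.6]
eef_rot: [[0.919, 0.394, -0.0], [0.394, -0.919, -0.0], [-0.001, 0.0, -1.0]]
wrist_force: [0.8, 0.3, -0.3]
finger_gap: 85.1
grip_force: 0.0
```

>>> {"api": "send_path", "payload": {
  "moves": {"rows": [[27,-25,-10,0,85],[27,-25,-10,0,85],[27,-25,-10,0,85],[27,-25,-10,0,85],[0,0,0,0.092,85],[0,0,0,0.092,85],[0,0,0,0.092,85],[0,0,0,0,85],[0,0,0,0,85],[0,0,0,0,85]]}
}}

```text
t: 1.93
ee_pos: [495.3, -59.7, 391.1]
eef_rot: [[0.991, 0.131, -0.0], [0.131, -0.991, 0.0], [-0.0, -0.0, -1.0]]
wrist_force: [-0.2, -0.5, 0.1]
finger_gap: 85.0
grip_force: 0.0
```

```bash
python3 - <<'E'
from h import *
f=wgrab(); np.savez("pics/w1.npz",**f); print({k:v for k,v in f.items() if k!="img"})
cv2.imwrite("pics/w1.png",cv2.resize(f["img"][:,:,::-1],(800,600),interpolation=cv2.INTER_CUBIC))
E
```

```text
{'fx': 297.3186396354542, 'fy': 297.3186396354542, 'cx': 255.70093272254704, 'cy': 186.66410175580313, 'tool_from_camera': array([[ 6.01100304e-04,  9.60804018e-01,  2.77227843e-01,
         6.91414055e+01],
       [ 9.99999693e-01, -7.16741669e-04,  3.15798566e-04,
         5.50078484e-01],
       [ 5.02121278e-04,  2.77227568e-01, -9.60804155e-01,
        -1.43124409e+02],
       [ 0.00000000e+00,  0.00000000e+00,  0.00000000e+00,
         1.00000000e+00]]), 'R': array([[ 9.91405305e-01,  1.30825584e-01, -4.32510984e-04],
       [ 1.30825618e-01, -9.91405394e-01,  5.09897998e-05],
       [-4.22122952e-04, -1.07135075e-04, -9.99999905e-01]]), 'p': array([495.34839383, -59.7449416 , 391.10256419])}
```

View pics/w1.png

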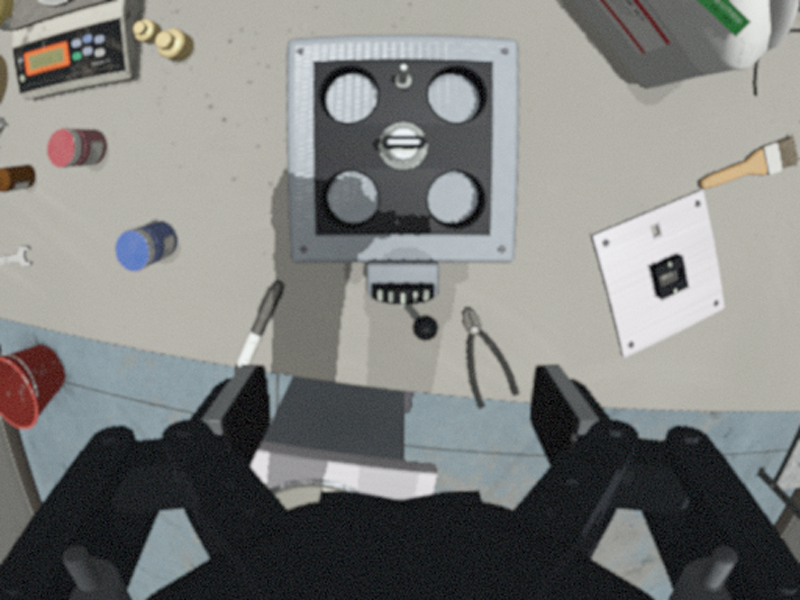

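The wrist view shows the wing at (403,144) lying along shaker y, the pin tip at (404,68), and the tray corners at (315,62), (492,62), (492,235) and (316,234). The pocket floors are at (351,97), (455,97), (352,196) and (455,197). The knob is at (425,327), the jar lids at (69,148) and (135,248), the boss at (668,276) and the slot at (656,231).

```bash
cat > m.py <<'E'
from h import *
def quad(b,L,z):
    P=np.array([b(u,v,z) for u,v in L]); e=[P[(i+1)%4]-P[i] for i in range(4)]
    print("c",P.mean(0).round(1),"sides",[round(float(np.hypot(*x[:2])),1) for x in e],"yaw",[round(float(np.degrees(np.arctan2(x[1],x[0]))%90),1) for x in e])
E
python3 - <<'E'
from m import *
f=dict(np.load("pics/w1.npz"))
b=lambda u,v,z: wback(f,(u+.5)*.64-.5,(v+.5)*.64-.5,z)
quad(b,[(315,62),(492,62),(492,235),(316,234)],98)
quad(b,[(288,40),(517,40),(514,262),(290,262)],60)
quad(b,[(592,237),(705,190),(723,308),(626,355)],8)
w=b(403,144,192);p=b(404,68,162);print("wing",w,"pin",p,np.hypot(*(p-w)[:2]),np.degrees(np.arctan2(*(p-w)[1::-1])))
a=b(656,231,8);c=b(668,276,25);print("boss",c,"slot",a,np.hypot(*(a-c)[:2]),np.degrees(np.arctan2(*(a-c)[1::-1])))
for z in(135,145,155):print("knob",z,b(425,327,z))
for z in(74,78): print("red",b(69,148,z),"blue",b(135,248,z))
print("500",b(171,42,50),"200",b(145,28,38))
# knob triangulation scene+top+wrist
t=dict(np.load("pics/top0.npz"));g=dict(np.load("pics/scene0.npz"))
from scipy.optimize import least_squares
r=least_squares(lambda P:np.r_[proj(g,P)-[308.5,191],wproj(f,P)-[272,209]],[429,-90,145]);print(r.x,r.fun)
# jar tops in scene: red lid ellipse centre, blue lid
for u,v in[(393,415),(627,418)]:
    u=150+(u-340)/4;v=240+(v-333)/4
    print(u,v)
    for n,(U,V) in dict(red=(69,148),blue=(135,248)).items():
        r=least_squares(lambda P:np.r_[proj(g,P)-[u,v],wproj(f,P)-[(U+.5)*.64-.5,(V+.5)*.64-.5]],[500,300,76]);print(n,r.x.round(1),r.fun.round(2))
E
```

```text
c [578.7 -52.9  98. ] sides [165.2, 166.6, 168.9, 165.3] yaw [7.7, 8.4, 7.3, 7.1]
c [578.3 -51.7  60. ] sides [235.0, 236.1, 238.5, 235.7] yaw [7.7, 7.9, 7.6, 7.0]
c [ 483.2 -415.1    8. ] sides [181.3, 174.7, 170.6, 173.4] yaw [30.2, 28.5, 29.8, 32.0]
wing [576.90865211 -51.66351898 192.        ] pin [639.50935226 -44.3371699  162.        ] 63.02795451660168 6.675132881841862
boss [ 483.98230174 -405.94782272   25.        ] slot [ 535.86549824 -382.71712002    8.        ] 56.84656213910585 24.120450210249988
knob 135 [419.4973198  -93.46703729 135.        ]
knob 145 [423.11788405 -92.40954341 145.        ]
knob 155 [426.73844831 -91.35204953 155.        ]
red [555.25931644 339.12261479  74.        ] blue [444.00530227 234.77780754  74.        ]
red [555.33554543 335.72951025  78.        ] blue [445.04854183 232.29165933  78.        ]
500 [679.75536407 222.23312987  50.        ] 200 [702.29770298 269.2350294   38.        ]
[426.41998127 -91.6062731  153.2669456 ] [ 0.29564225 -0.07904596 -0.09517196 -0.10358794]
163.25 260.5
red [556.5 350.   63.3] [ 1.2   0.65 -0.64 -0.76]
blue [472.3 295.4  44.9] [ 35.55  12.52 -17.6  -20.48]
221.75 261.25
red [525.9 281.7  98. ] [-31.9  -14.33  14.66  17.46]
blue [443.9 235.2  73.4] [ 0.02  0.01 -0.01 -0.01]
```

>>> {"api": "send_path", "payload": {
  "moves": {"rows": [[-9,3,25,0,45],[-9,3,25,0,45],[-9,3,25,0,45],[-9,3,25,0,45],[-9,3,25,0,45],[-9,3,25,0,45],[-9,3,25,0,45],[-9,2,25,0,45],[0,0,25,0,45],[0,0,20,0,45],[0,0,10,0,45],[0,0,0,0,45]]},
  "force": 40
}}

```text
t: 2.98
ee_pos: [425.5, -91.4, 134.6]
eef_rot: [[0.992, 0.129, -0.004], [0.129, -0.992, 0.002], [-0.003, -0.002, -1.0]]
wrist_force: [-0.4, 0.6, 0.2]
finger_gap: 45.0
grip_force: 0.0
```

>>> {"api": "send_path", "payload": {
  "moves": {"rows": [[0,-10,0,0,45],[0,-10,0,0,45],[0,-10,0,0,45],[0,-10,2,0,45],[0,-10,2,0,45],[0,-10,3,0,45],[0,-10,3,0,45],[0,-8,3,0,45],[0,-5,2,0,45],[0,0,0,0,45],[0,0,0,0,45],[0,0,0,0,45]]}
}}

```text
t: 3.98
ee_pos: [416.8, -9.1, 121.7]
eef_rot: [[0.992, 0.129, 0.001], [0.129, -0.992, 0.0], [0.001, 0.0, -1.0]]
wrist_force: [1.3, -0.0, 0.3]
finger_gap: 45.0
grip_force: 0.1
```

```bash
python3 - <<'E'
from h import *
g=env.grab_frame("scene"); crop(g,215,140,120,110,5,"s2.png")
E
```

```text
(no output)
```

View pics/s2.png

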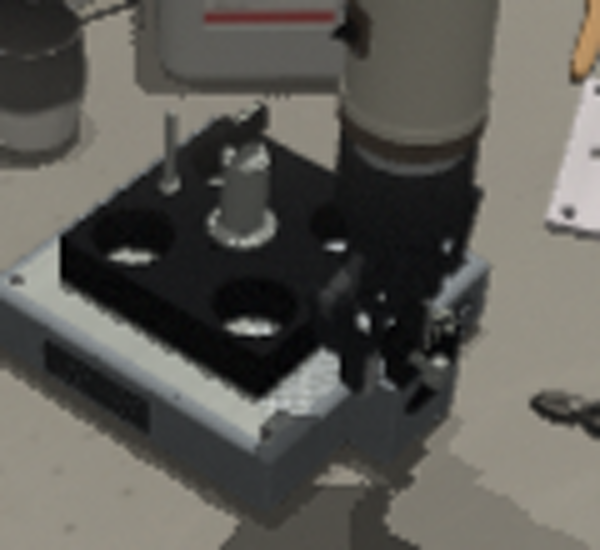

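The gripper hides the knob in this crop. I'll raise and look from above, which also covers the blue jar.

>>> {"api": "send_path", "payload": {
  "moves": {"rows": [[0,0,-30,0,45],[0,0,-35,0,70],[0,0,-35,0,85],[6,-31,-13,0,85],[6,-31,-13,0,85],[6,-31,-13,0,85],[6,-31,-13,0,85],[6,-31,-13,0,85],[6,-31,-13,0,85],[0,0,0,0,85],[0,0,0,0,85],[0,0,0,0,85]]}
}}

```text
t: 5.03
ee_pos: [427.9, 179.0, 298.8]
eef_rot: [[0.992, 0.128, -0.001], [0.128, -0.992, -0.001], [-0.001, 0.0, -1.0]]
wrist_force: [-0.4, -1.2, -0.9]
finger_gap: 85.1
grip_force: 0.0
```

```bash
python3 - <<'E'
from h import *
f=wgrab(); np.savez("pics/w2.npz",**f); print(f["p"],env.state()["joint_pos"].round(2))
cv2.imwrite("pics/w2.png",cv2.resize(f["img"][:,:,::-1],(800,600),interpolation=cv2.INTER_CUBIC))
E
```

```text
[427.93672072 179.03365294 298.84419796] [ 0.46  0.15 -0.99  1.9   0.14  1.16 -2.02]
```

View pics/w2.png

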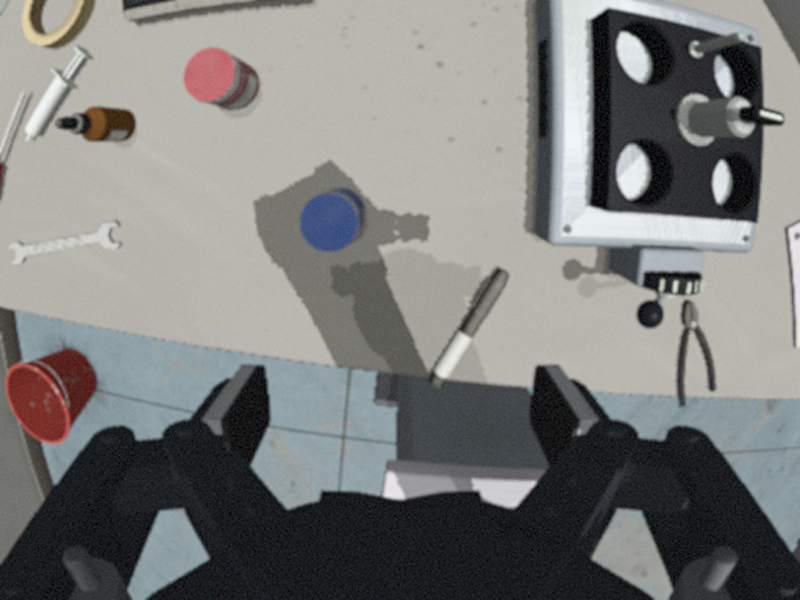

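The knob is now at (650,314), to the left. The blue lid is at (331,221) and the red lid at (213,76).

```bash
python3 - <<'E'
from h import *
from scipy.optimize import least_squares
f=dict(np.load("pics/w2.npz")); f1=dict(np.load("pics/w1.npz"))
n=lambda u,v: np.array([(u+.5)*.64-.5,(v+.5)*.64-.5])
b=lambda u,v,z: wback(f,*n(u,v),z)
print("knob",b(650,314,135))
ps=np.radians(7.5);C=np.array([577.5,-52.3]);R2=np.array([[np.cos(ps),-np.sin(ps)],[np.sin(ps),np.cos(ps)]])
for q in(0,.05,.15,.3): 
    P=np.r_[C+R2@[-157,85*np.sin(.7-q)],70+85*np.cos(.7-q)]; print(q,P.round(1),(wproj(f,P)+.5)/.64-.5)
for z in(74,78): print("blue",b(331,221,z).round(1),"red",b(213,76,z).round(1))
for n1,a,c in(("blue",(331,221),(135,248)),("red",(213,76),(69,148))):
    r=least_squares(lambda P:np.r_[wproj(f,P)-n(*a),wproj(f1,P)-n(*c)],[500,300,76]);print(n1,r.x.round(1),r.fun.round(2))
    d=r.x[:2]-f["p"][:2];print((f["R"].T@np.r_[d,0]).round(1))
E
```

```text
knob [415.93905277 -18.67909933 135.        ]
0 [414.7 -18.5 135. ] [649.41658296 315.48886077]
0.05 [415.1 -21.8 137.7] [654.50766564 316.51371987]
0.15 [416.  -28.7 142.5] [664.78772636 318.34766934]
0.3 [417.5 -40.  148.3] [680.11858048 320.49508558]
blue [442.6 236.   74. ] red [554.1 349.4  74. ]
blue [443.2 235.5  78. ] red [553.5 347.7  78. ]
blue [442.5 236.5  71. ] [-0.03 -0.28  0.07  0.4 ]
[ 21.8 -55.1  -0. ]
red [556.5 358.   53.3] [ 0.25  0.61 -0.46 -0.81]
[ 150.4 -161.    -0.2]
```

>>> {"api": "send_path", "payload": {
  "moves": {"rows": [[11,-27,20,0,85],[11,-27,20,0,85],[0,0,35,0,85],[0,0,35,0,85],[0,0,35,0,85],[0,0,35,0,85],[0,0,35,0,85],[0,0,25,0,85],[0,0,17,0,85],[0,0,0,0,85],[0,0,0,0,40],[0,0,0,0,40]]},
  "force": 70
}}

```text
t: 6.08
ee_pos: [443.8, 235.7, 43.1]
eef_rot: [[0.992, 0.127, 0.001], [0.127, -0.992, 0.0], [0.001, -0.0, -1.0]]
wrist_force: [-0.2, 0.3, 0.9]
finger_gap: 63.4
grip_force: 0.0
```

>>> {"api": "send_path", "payload": {
  "moves": {"rows": [[0,0,0,0,40],[0,0,0,0,40],[0,0,0,0,40],[0,0,0,0,40],[0,0,0,0,40]]}
}}

```text
t: 6.5
ee_pos: [444.5, 236.4, 44.0]
eef_rot: [[0.992, 0.128, 0.003], [0.128, -0.992, 0.001], [0.003, -0.0, -1.0]]
wrist_force: [-0.9, -0.9, 7.6]
finger_gap: 46.8
grip_force: 71.2
```

```bash
python3 -c "
from h import *
s=env.state();print(s['ee_pos'],s['joint_pos'].round(2))"
```

```text
[444.4535013  236.42867024  43.98303322] [ 0.04  0.61 -0.72  2.04  0.61  0.72 -2.52]
```

>>> {"api": "send_path", "payload": {
  "moves": {"rows": [[0,0,-15,0,40],[0,0,-30,0,40],[0,0,-30,0.1,40],[0,0,-30,0.1,40],[0,0,-30,0.1,40],[0,0,-30,0.1,40],[0,0,-30,0.1,40],[0,0,-30,0.1,40],[0,0,-10,0.1,40],[0,0,0,0.085,40],[0,0,0,0,40],[0,0,0,0,40]]}
}}

```text
t: 7.5
ee_pos: [441.3, 234.4, 240.4]
eef_rot: [[0.895, -0.445, -0.009], [-0.446, -0.895, -0.018], [0.0, 0.02, -1.0]]
wrist_force: [-0.2, 1.0, -1.5]
finger_gap: 47.0
grip_force: 72.4
```

```bash
python3 - <<'E'
from h import *
s=env.state();print(s['ee_pos'],s['joint_pos'].round(2)); R=s["eef_rot"]
ps=np.radians(7.5);C=np.array([577.5,-52.3]);R2=np.array([[np.cos(ps),-np.sin(ps)],[np.sin(ps),np.cos(ps)]])
print("tool y deg",np.degrees(np.arctan2(R[1,1],R[0,1])))
for k,p in enumerate([(50,50),(50,-50),(-50,50),(-50,-50)]):
    P=C+R2@p; print(k,P.round(1),(R.T@np.r_[P-s['ee_pos'][:2],0]).round(1))
E
```

```text
[441.29529011 234.40146383 240.37549373] [-0.63  0.2   0.09  1.91 -0.01  1.05 -2.57]
tool y deg -116.45978296381563
0 [620.5   3.8] [263.2 126.6   2.6]
1 [633.6 -95.3] [319.1 209.5   4.3]
2 [521.4  -9.3] [180.3 182.4   3.7]
3 [ 534.5 -108.4] [236.1 265.3   5.4]
```

>>> {"api": "send_path", "payload": {
  "moves": {"rows": [[0,0,0,-0.11,40],[0,0,0,-0.11,40],[0,0,-10,-0.11,40],[0,0,-10,-0.11,40],[0,0,-10,-0.11,40],[0,0,-10,-0.11,40],[0,0,0,-0.11,40],[0,0,0,-0.11,40],[0,0,0,-0.11,40],[0,0,0,-0.11,40],[0,0,0,-0.11,40],[0,0,0,-0.11,40]]}
}}

```text
t: 8.5
ee_pos: [442.6, 232.9, 279.7]
eef_rot: [[0.653, 0.757, -0.01], [0.757, -0.653, -0.018], [-0.02, 0.004, -1.0]]
wrist_force: [0.5, -0.8, -2.3]
finger_gap: 46.6
grip_force: 72.3
```

```bash
cat > st.py <<'E'
from h import *
import sys
s=env.state();print(s['ee_pos'].round(1),s['joint_pos'].round(2)); R=s["eef_rot"]
ps=np.radians(7.5);C=np.array([577.5,-52.3]);R2=np.array([[np.cos(ps),-np.sin(ps)],[np.sin(ps),np.cos(ps)]])
print("tool y deg",np.degrees(np.arctan2(R[1,1],R[0,1])).round(2),"tilt",R[:2,2].round(4))
if len(sys.argv)>2:
    P=np.array(sys.argv[1:3],float)
    if len(sys.argv)>3: P=C+R2@P
    print(P.round(1),"tool d",(R.T@np.r_[P-s['ee_pos'][:2],0]).round(1))
E
python3 st.py -50 -50 s
```

```text
[442.6 232.9 279.7] [-0.49  0.17 -0.06  1.86  0.02  1.14 -1.27]
tool y deg -40.77 tilt [-0.0103 -0.0177]
[ 534.5 -108.4] tool d [-198.5  292.4    5.1]
```

>>> {"api": "send_path", "payload": {
  "moves": {"rows": [[-10,15,-3,0,40],[-20,29,-2,0,40],[-20,29,-2,0,40],[-20,29,0,0,40],[-20,29,0,0,40],[-20,29,0,0,40],[-20,29,0,0,40],[-20,29,0,0,40],[-20,29,0,0,40],[-20,29,0,-0.05,40],[-8,16,0,0,40],[0,0,0,0,40]]}
}}

```text
t: 9.5
ee_pos: [533.6, -113.6, 291.9]
eef_rot: [[0.625, 0.781, -0.01], [0.781, -0.625, -0.019], [-0.021, 0.005, -1.0]]
wrist_force: [0.1, -0.1, -1.8]
finger_gap: 46.9
grip_force: 72.4
```

>>> {"api": "send_path", "payload": {
  "moves": {"rows": [[0,0,0,0,40],[0,0,0,0,40],[0,0,0,0,40]]}
}}

```text
t: 9.75
ee_pos: [533.1, -105.9, 291.9]
eef_rot: [[0.618, 0.786, -0.01], [0.786, -0.618, -0.017], [-0.019, 0.002, -1.0]]
wrist_force: [-0.5, 0.8, -1.0]
finger_gap: 46.7
grip_force: 72.4
```

```bash
python3 st.py -50 -50 s
python3 - <<'E'
from h import *
f=wgrab(); np.savez("pics/w3.npz",**f)
cv2.imwrite("pics/w3.png",cv2.resize(f["img"][:,:,::-1],(800,600),interpolation=cv2.INTER_CUBIC))
E
```

```text
[ 533.1 -105.9  291.9] [-0.05  0.23  0.22  1.76 -0.03  1.17 -0.49]
tool y deg -38.15 tilt [-0.0101 -0.0165]
[ 534.5 -108.4] tool d [-1.1  2.6  0. ]
```

View pics/w3.png

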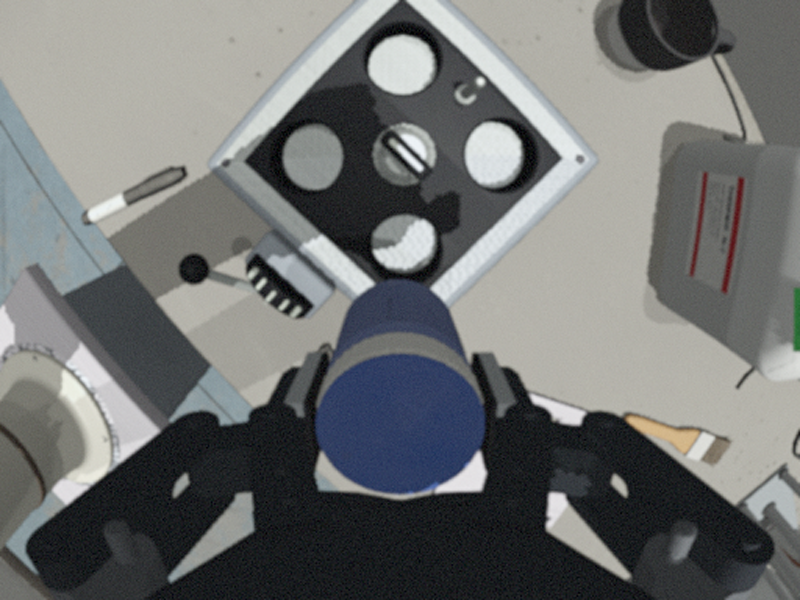

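The blue jar is held straight, with its lid centre at (401,423). The wing is at (406,155), the pin tip at (480,82), and the pocket floors at (402,65), (313,157), (494,154) and (404,243). The knob is at (194,269), still at stop.

```bash
python3 - <<'E'
from m import *
f=dict(np.load("pics/w3.npz"))
n=lambda u,v: np.array([(u+.5)*.64-.5,(v+.5)*.64-.5])
b=lambda u,v,z: wback(f,*n(u,v),z)
print("lid",b(401,423,f["p"][2]+32),f["p"])
w=b(406,155,190);p=b(480,82,162);print("wing",w,"pin",p,np.hypot(*(p-w)[:2]),np.degrees(np.arctan2(*(p-w)[1::-1])))
F=[b(*x,60) for x in[(402,65),(494,154),(404,243),(313,157)]];print(np.mean(F,0))
# project model
for C in([577.5,-52.3],):
  ps=np.radians(7.5);R2=np.array([[np.cos(ps),-np.sin(ps)],[np.sin(ps),np.cos(ps)]])
  im=f["img"][:,:,::-1].copy(); im=cv2.resize(im,(1024,768),interpolation=cv2.INTER_CUBIC)
  def dr(L,z,col):
    pts=np.array([wproj(f,np.r_[np.array(C)+R2@x,z])*2+.5 for x in L]).round().astype(int); cv2.polylines(im,[pts],True,col,1)
  c=lambda x,y,r:[(x+r*np.cos(t),y+r*np.sin(t)) for t in np.linspace(0,6.28,60)]
  dr([(84,84),(-84,84),(-84,-84),(84,-84)],98,(0,0,255)); dr([(120,120),(-120,120),(-120,-120),(120,-120)],60,(0,255,255))
  for x in(50,-50):
    for y in(50,-50): dr(c(x,y,26.5),98,(0,255,0))
  dr(c(62,0,4),158,(255,0,255)); dr([(5,16),(-5,16),(-5,-16),(5,-16)],192.5,(255,0,255)); dr(c(0,0,12),162,(255,255,0))
  cv2.imwrite("pics/o3.png",im[0:480,230:830])
E
```

```text
lid [ 532.77816279 -106.15575678  323.92171857] [ 533.11992261 -105.93560198  291.92171857]
wing [579.01540643 -52.18655043 190.        ] pin [640.17436956 -44.12414469 162.        ] 61.68809575036546 7.509830551397072
[579.00216016 -51.86353739  60.        ]
```

View pics/o3.png

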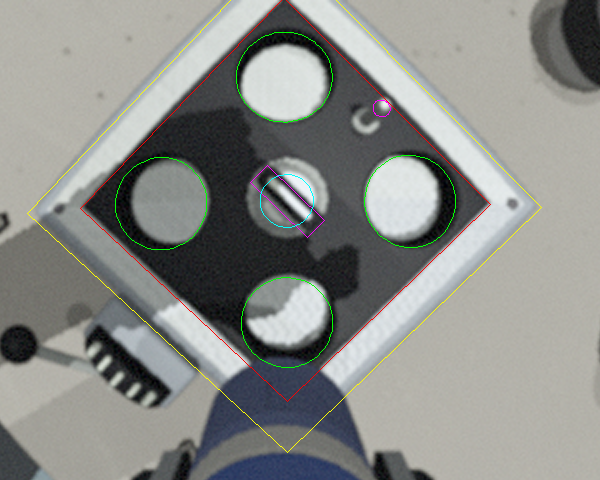

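```bash
sed -i 's/577.5,-52.3/578.3,-52.1/' st.py
```

>>> {"api": "send_path", "payload": {
  "moves": {"rows": [[1,1,30,0,40],[1,1,30,0,40],[1,1,30,0,40],[0,0,25,0,40],[0,0,15,0,40],[0,0,8,0,40],[0,0,0,0,40],[0,0,0,0,40],[0,0,0,0,40],[0,0,0,0,40]]}
}}

```text
t: 10.63
ee_pos: [537.7, -109.2, 155.9]
eef_rot: [[0.619, 0.786, -0.006], [0.785, -0.619, -0.018], [-0.018, 0.006, -1.0]]
wrist_force: [0.5, 0.3, -0.1]
finger_gap: 46.7
grip_force: 72.5
```

```bash
python3 st.py -50 -50 s
```

```text
[ 537.7 -109.2  155.9] [-0.03  0.38  0.21  1.89 -0.08  0.88 -0.45]
tool y deg -38.23 tilt [-0.0064 -0.0182]
[ 535.3 -108.2] tool d [-0.7 -2.5 -0. ]
```

>>> {"api": "send_path", "payload": {
  "moves": {"rows": [[0.6,-2.8,0,0,40],[0,0,0,0,40],[0,0,8,0,40],[0,0,8,0,40],[0,0,8,0,40],[0,0,8,0,40],[0,0,8,0,40],[0,0,6,0,40],[0,0,3,0,40],[0,0,0,0,40],[0,0,0,0,40]]}
}}

```text
t: 11.55
ee_pos: [535.9, -107.9, 104.6]
eef_rot: [[0.619, 0.785, -0.006], [0.785, -0.619, -0.018], [-0.018, 0.007, -1.0]]
wrist_force: [7.0, 1.1, -4.5]
finger_gap: 47.0
grip_force: 74.8
```

```bash
python3 st.py -50 -50 s
```

```text
[ 535.9 -107.9  104.6] [-0.02  0.45  0.2   1.93 -0.1   0.77 -0.44]
tool y deg -38.24 tilt [-0.0061 -0.0184]
[ 535.3 -108.2] tool d [-0.7 -0.4  0. ]
```

>>> {"api": "send_path", "payload": {
  "moves": {"rows": [[0,0,0,0,64],[0,0,0,0,64],[0,0,0,0,64],[0,0,-15,0,64],[0,0,-35,0,64],[0,0,-40,0,85],[0,0,-40,0,85],[0,0,-30,0,85],[0,0,0,0,85],[0,0,0,0,85]]}
}}

```text
t: 12.38
ee_pos: [536.4, -105.4, 267.2]
eef_rot: [[0.619, 0.785, -0.006], [0.785, -0.619, -0.018], [-0.018, 0.007, -1.0]]
wrist_force: [-0.4, 0.3, -1.4]
finger_gap: 85.1
grip_force: 0.0
```

```bash
python3 st.py
python3 - <<'E'
from h import *
f=wgrab(); np.savez("pics/w4.npz",**f)
E
```

```text
[ 536.4 -105.4  267.2] [-0.06  0.25  0.23  1.79 -0.04  1.11 -0.49]
tool y deg -38.27 tilt [-0.0056 -0.0183]
```

>>> {"api": "send_path", "payload": {
  "moves": {"rows": [[15,-13,0,0,85],[30,-26,0,0,85],[30,-26,0,0,85],[30,-26,0,0,85],[30,-26,0,0,85],[30,-26,0,0,85],[30,-26,0,0,85],[30,-26,0,0,85],[30,-26,0,0,85],[30,-26,0,0,85],[30,-26,0,0,85],[19,-11,0,0,85]]}
}}

```text
t: 13.43
ee_pos: [515.5, 338.3, 254.6]
eef_rot: [[0.614, 0.789, -0.015], [0.789, -0.614, -0.018], [-0.023, -0.0, -1.0]]
wrist_force: [-0.7, 2.0, 0.2]
finger_gap: 84.9
grip_force: 0.0
```

>>> {"api": "send_path", "payload": {
  "moves": {"rows": [[0,0,0,0,85],[0,0,0,0,85],[0,0,0,0,85]]}
}}

```text
t: 13.68
ee_pos: [518.9, 331.0, 255.5]
eef_rot: [[0.62, 0.785, -0.012], [0.784, -0.62, -0.021], [-0.024, 0.004, -1.0]]
wrist_force: [-0.7, -0.3, 0.8]
finger_gap: 84.9
grip_force: 0.0
```

```bash
python3 st.py 554 348
python3 - <<'E'
from h import *
f=wgrab(); np.savez("pics/w5.npz",**f)
g=dict(np.load("pics/w4.npz"))
a=np.hstack([cv2.resize(x["img"][:,:,::-1],None,fx=1.04,fy=1.04)[:400,66:466] for x in(g,f)])
cv2.imwrite("pics/w5.png",a);print(a.shape)
E
```

```text
[518.9 331.  255.5] [-0.61  0.4  -0.    1.61  0.01  1.16 -1.29]
tool y deg -38.31 tilt [-0.0121 -0.0212]
[554. 348.] tool d [35.1 17.  -0.8]
(399, 800, 3)
```

View pics/w5.png

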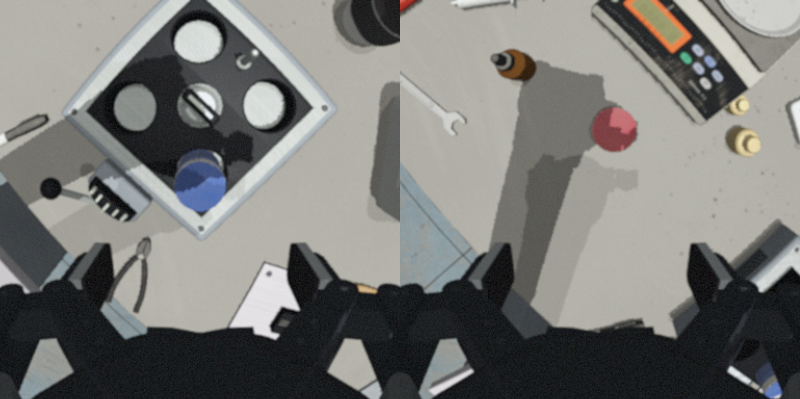

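Left half: the blue jar sits in the near pocket with its lid at (201,181). Right half: the red lid is at (615,130), and the weights and balance are clear of the fingers.

```bash
python3 - <<'E'
from h import *
f=dict(np.load("pics/w5.npz")); g=dict(np.load("pics/w4.npz"))
n=lambda u,v: np.array([(u+66+.5)/1.04-.5,(v+.5)/1.04-.5])
# lid centre by colour
hsv=cv2.cvtColor(f["img"],cv2.COLOR_RGB2HSV); m=((hsv[...,0]<8)|(hsv[...,0]>170))&(hsv[...,1]>110)
m=m.astype(np.uint8); k,l,s,c=cv2.connectedComponentsWithStats(m); i=min(range(1,k),key=lambda i:np.hypot(*(c[i]-n(215,130)))-0.1*s[i,4]); print(c[i],s[i],n(215,130))
for z in(74,78):
    for uv in(n(215,130),c[i]):
        P=wback(f,*uv,z); print(z,P.round(1),(f["R"].T@np.r_[P[:2]-f["p"][:2],0]).round(1))
for z in(134,138): print("blue lid",wback(g,*n(201,181),z).round(1))
E
```

```text
[267.53465347 127.08019802] [ 249  105   41   40 1010] [270.17307692 124.98076923]
74 [556.8 353.5  74. ] [41.1 15.8 -0.9]
74 [553.1 353.4  74. ] [38.8 12.9 -0.9]
78 [556.9 353.9  78. ] [41.5 15.6 -0.9]
78 [553.2 353.8  78. ] [39.2 12.8 -0.9]
blue lid [ 537.3 -106.5  134. ]
blue lid [ 537.9 -105.7  138. ]
```

>>> {"api": "send_path", "payload": {
  "moves": {"rows": [[22,7,15,0,85],[22,7,25,0,85],[0,0,30,0,85],[0,0,30,0,85],[0,0,30,0,85],[0,0,15,0,85],[0,0,10,0,85],[0,0,0,0,85],[0,0,0,0,85],[0,0,0,0,85]]}
}}

```text
t: 14.57
ee_pos: [557.5, 356.2, 103.5]
eef_rot: [[0.62, 0.785, -0.007], [0.785, -0.62, -0.017], [-0.017, 0.005, -1.0]]
wrist_force: [-0.6, 0.3, 0.1]
finger_gap: 84.8
grip_force: 0.0
```

```bash
python3 st.py 555 352
```

```text
[557.5 356.2 103.5] [-0.61  0.63 -0.01  1.61  0.02  0.92 -1.29]
tool y deg -38.3 tilt [-0.0069 -0.0166]
[555. 352.] tool d [-4.8  0.6  0.1]
```

```bash
python3 - <<'E'
from h import *
f=wgrab()
hsv=cv2.cvtColor(f["img"],cv2.COLOR_RGB2HSV); m=(((hsv[...,0]<8)|(hsv[...,0]>170))&(hsv[...,1]>110)&(hsv[...,2]>60)).astype(np.uint8)
k,l,s,c=cv2.connectedComponentsWithStats(m)
for i in range(1,k):
    if s[i,4]>800: print(s[i],c[i]);x,y,w,h,_=s[i]
    else: continue
    for z in(74,78):
        P=wback(f,*c[i],z); print(z,P.round(1),(f["R"].T@np.r_[P[:2]-f["p"][:2],0]).round(1),"bbox", [ (f["R"].T@np.r_[wback(f,*q,z)[:2]-f["p"][:2],0])[:2].round(1) for q in((x,y+h/2),(x+w,y+h/2),(x+w/2,y),(x+w/2,y+h))])
E
```

```text
[ 221  185   72   66 3396] [256.06831567 218.02679623]
74 [556.5 355.   74. ] [-1.6 -0.1  0. ] bbox [array([ -1.6, -22.1]), array([-1.7, 23.2]), array([20. ,  0.5]), array([-25.3,   0.6])]
78 [557.5 356.3  78. ] [ 0.1 -0.1 -0. ] bbox [array([  0.1, -21.6]), array([ 0. , 22.6]), array([21.2,  0.4]), array([-23. ,   0.5])]
```

>>> {"api": "send_path", "payload": {
  "moves": {"rows": [[-1.2,0,15,0,85],[0,0,20,0,85],[0,0,15,0,85],[0,0,10,0,85],[0,0,0,0,85],[0,0,0,0,40],[0,0,0,0,40],[0,0,0,0,40],[0,0,0,0,40],[0,0,0,0,40],[0,0,0,0,40],[0,0,0,0,40]]},
  "force": 70
}}

```text
t: 15.62
ee_pos: [556.3, 354.7, 43.6]
eef_rot: [[0.619, 0.785, -0.007], [0.785, -0.619, -0.016], [-0.017, 0.005, -1.0]]
wrist_force: [0.1, 0.0, 6.0]
finger_gap: 46.7
grip_force: 71.5
```

>>> {"api": "send_path", "payload": {
  "moves": {"rows": [[0,0,-10,0,40],[0,0,-25,0,40],[0,0,-35,0,40],[0,0,-35,0,40],[0,0,-35,0,40],[0,0,-35,0,40],[0,0,-35,0,40],[0,0,-25,0,40],[0,0,0,0,40],[0,0,0,0,40]]}
}}

```text
t: 16.45
ee_pos: [557.7, 358.9, 279.3]
eef_rot: [[0.619, 0.785, -0.006], [0.785, -0.619, -0.016], [-0.016, 0.005, -1.0]]
wrist_force: [-0.1, 0.6, -2.4]
finger_gap: 46.5
grip_force: 72.2
```

```bash
python3 st.py -50 50 s
```

```text
[557.7 358.9 279.3] [-0.62  0.46 -0.    1.46  0.01  1.24 -1.29]
tool y deg -38.25 tilt [-0.006  -0.0155]
[522.2  -9.1] tool d [-310.9  199.9    5.9]
```

>>> {"api": "send_path", "payload": {
  "moves": {"rows": [[-14,10,0,0,40],[-28,18,0,0,40],[-28,18,0,0,40],[-28,18,0,0,40],[-28,18,0,0,40],[-28,18,0,0,40],[-28,18,0,0,40],[-28,18,0,0,40],[-28,18,0,0,40],[-28,18,0,0,40],[-28,18,0,0,40],[-14,9,0,0,40]]}
}}

```text
t: 17.45
ee_pos: [520.4, -12.0, 281.9]
eef_rot: [[0.623, 0.782, -0.013], [0.782, -0.623, -0.02], [-0.024, 0.002, -1.0]]
wrist_force: [0.3, -0.7, -1.4]
finger_gap: 46.8
grip_force: 72.2
```

>>> {"api": "send_path", "payload": {
  "moves": {"rows": [[0,0,0,0,40],[0,0,0,0,40],[0,0,20,0,40],[0,0,30,0,40],[0,0,30,0,40],[0,0,25,0,40],[0,0,15,0,40],[0,0,5,0,40],[0,0,0,0,40],[0,0,0,0,40],[0,0,0,0,40]]}
}}

```text
t: 18.37
ee_pos: [522.5, -8.3, 159.7]
eef_rot: [[0.618, 0.786, -0.007], [0.786, -0.618, -0.018], [-0.018, 0.005, -1.0]]
wrist_force: [0.9, 0.4, -0.9]
finger_gap: 46.7
grip_force: 72.1
```

```bash
python3 st.py -50 50 s
python3 - <<'E'
from h import *
f=wgrab(); np.savez("pics/w6.npz",**f)
hsv=cv2.cvtColor(f["img"],cv2.COLOR_RGB2HSV); m=(((hsv[...,0]<8)|(hsv[...,0]>170))&(hsv[...,1]>110)&(hsv[...,2]>60)).astype(np.uint8)
k,l,s,c=cv2.connectedComponentsWithStats(m); i=1+s[1:,4].argmax(); z=f["p"][2]+31
print(s[i],c[i],(f["R"].T@(wback(f,*c[i],z)-f["p"])).round(1))
E
```

```text
[522.5  -8.3 159.7] [-0.17  0.34  0.15  1.95 -0.04  0.87 -0.67]
tool y deg -38.2 tilt [-0.0074 -0.0176]
[522.2  -9.1] tool d [-0.8  0.2  0. ]
[ 203  222  107   88 6813] [254.74680757 265.81608689] [  0.9  -0.8 -31. ]
```

>>> {"api": "send_path", "payload": {
  "moves": {"rows": [[-0.3,0,8,0,40],[0,0,8,0,40],[0,0,8,0,40],[0,0,8,0,40],[0,0,8,0,40],[0,0,8,0,40],[0,0,5,0,40],[0,0,3,0,40],[0,0,0,0,40],[0,0,0,0,40]]}
}}

```text
t: 19.25
ee_pos: [521.2, -9.9, 103.5]
eef_rot: [[0.619, 0.785, -0.009], [0.785, -0.619, -0.017], [-0.019, 0.004, -1.0]]
wrist_force: [-3.3, 0.3, 9.6]
finger_gap: 46.8
grip_force: 73.4
```

```bash
python3 st.py -50 50 s
```

```text
[521.2  -9.9 103.5] [-0.16  0.42  0.14  1.98 -0.06  0.75 -0.66]
tool y deg -38.25 tilt [-0.009  -0.0175]
[522.2  -9.1] tool d [ 1.3  0.3 -0. ]
```

>>> {"api": "send_path", "payload": {
  "moves": {"rows": [[0,0,0,0,64],[0,0,0,0,64],[0,0,0,0,64],[0,0,-15,0,64],[0,0,-35,0,64],[0,0,-40,0,85],[0,0,-40,0,85],[0,0,-30,0,85],[0,0,0,0,85],[0,0,0,0,85]]}
}}

```text
t: 20.08
ee_pos: [524.0, -7.5, 264.6]
eef_rot: [[0.619, 0.785, -0.004], [0.785, -0.619, -0.018], [-0.017, 0.008, -1.0]]
wrist_force: [-0.7, 0.1, -0.9]
finger_gap: 85.1
grip_force: 0.0
```

```bash
python3 - <<'E'
from h import *
f=wgrab(); np.savez("pics/w7.npz",**f)
E
```

>>> {"api": "send_path", "payload": {
  "moves": {"rows": [[-20,10,0,0,85],[-32,17,0,0,85],[-32,17,0,0,85],[-32,17,0,0,85],[-32,17,0,0,85],[-32,17,0,0,85],[-32,17,0,0,85],[-32,17,0,0,85],[-32,17,0,0,85],[-32,17,0,0,85],[-32,17,0,0,85],[-10,6,0,0,85]]}
}}

```text
t: 21.13
ee_pos: [447.4, -403.3, 268.2]
eef_rot: [[0.625, 0.781, -0.014], [0.781, -0.625, -0.02], [-0.024, 0.002, -1.0]]
wrist_force: [0.9, -0.5, -0.2]
finger_gap: 84.9
grip_force: 0.0
```

>>> {"api": "send_path", "payload": {
  "moves": {"rows": [[0,0,0,0.1,85],[0,0,0,0.1,85],[0,0,0,0.1,85],[0,0,0,0.08,85],[0,0,0,0,85],[0,0,0,0,85],[0,0,0,0,85]]}
}}

```text
t: 21.72
ee_pos: [451.4, -396.8, 269.1]
eef_rot: [[0.865, 0.502, -0.011], [0.502, -0.865, -0.017], [-0.018, 0.009, -1.0]]
wrist_force: [-0.1, 1.4, 0.1]
finger_gap: 85.1
grip_force: 0.0
```

```bash
python3 st.py 483.5 -414
python3 - <<'E'
from h import *
f=wgrab(); np.savez("pics/w8.npz",**f)
g=dict(np.load("pics/w7.npz"))
a=np.hstack([cv2.resize(g["img"][:,:,::-1],None,fx=1,fy=1)[:380,100:400],cv2.resize(f["img"][20:260,106:406,::-1],None,fx=1.6,fy=1.6,interpolation=cv2.INTER_CUBIC)[:380]])
cv2.imwrite("pics/w8.png",a);print(a.shape)
E
```

```text
[ 451.4 -396.8  269.1] [ 0.31  0.37  0.46  1.66 -0.15  1.15 -0.24]
tool y deg -59.87 tilt [-0.011  -0.0171]
[ 483.5 -414. ] tool d [19.1 31.  -0.1]
(380, 780, 3)
```

View pics/w8.png

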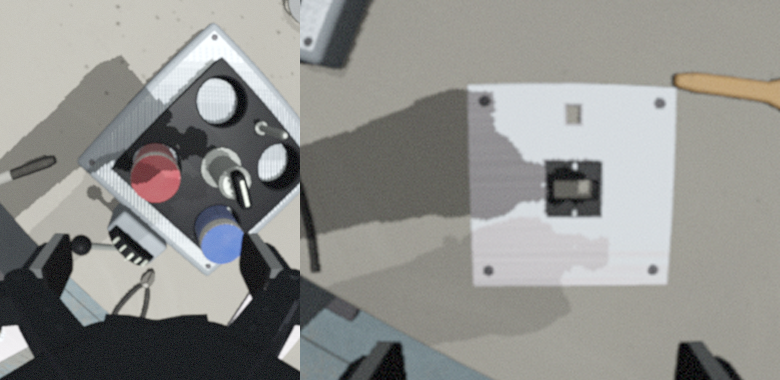

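Left half: both jars are seated, red at (156,174) and blue at (221,236). Right half: the plate's corners are at (468,85), (676,88), (667,285) and (474,285). The boss is at (573,188) and the slot at (573,114), already square with the tool.

```bash
python3 - <<'E'
from m import *
f=dict(np.load("pics/w8.npz"))
b=lambda u,v,z: wback(f,106+(u-300+.5)/1.6-.5,20+(v+.5)/1.6-.5,z)
quad(b,[(468,85),(676,88),(667,285),(474,285)],8)
quad(b,[(545,160),(602,160),(602,216),(545,216)],25)
quad(b,[(484,101),(660,103),(653,270),(488,270)],8)
a=b(573,114,8);c=b(573.5,188,25);print("boss",c,"slot",a,np.hypot(*(a-c)[:2]),np.degrees(np.arctan2(*(a-c)[1::-1])))
for P in (c,): print((f["R"].T@np.r_[P[:2]-f["p"][:2],0]).round(1))
E
```

```text
c [ 482.9 -414.2    8. ] sides [176.3, 177.4, 176.6, 175.9] yaw [30.4, 30.5, 29.9, 30.3]
c [ 483.6 -412.5   25. ] sides [46.3, 46.6, 47.4, 46.3] yaw [30.7, 31.6, 30.4, 30.3]
c [ 482.7 -413.6    8. ] sides [148.8, 148.8, 148.9, 147.6] yaw [30.4, 30.3, 30.0, 30.3]
boss [ 483.65007588 -412.30038931   25.        ] slot [ 536.44402674 -382.00444296    8.        ] 60.86908585498821 29.849471415343785
[20.1 29.6 -0.1]
```

>>> {"api": "send_path", "payload": {
  "moves": {"rows": [[12,14,20,0,85],[12,14,30,0,85],[0,0,35,0,75],[0,0,35,0,70],[0,0,35,0,70],[0,0,30,0,70],[0,0,20,0,70],[0,0,5,0,70],[0,0,0,0,70],[0,0,0,0,70],[0,0,0,0,70]]},
  "force": 40
}}

```text
t: 22.68
ee_pos: [485.8, -414.4, 62.2]
eef_rot: [[0.866, 0.5, -0.007], [0.5, -0.866, -0.02], [-0.016, 0.014, -1.0]]
wrist_force: [-0.5, -0.3, 0.3]
finger_gap: 70.1
grip_force: 0.0
```

```bash
python3 st.py 483 -413.5
python3 - <<'E'
from h import *
f=wgrab(); np.savez("pics/w9.npz",**f); 
cv2.imwrite("pics/w9.png",cv2.resize(f["img"][90:340,130:380,::-1],None,fx=2.4,fy=2.4,interpolation=cv2.INTER_CUBIC))
E
```

```text
[ 485.8 -414.4   62.2] [ 0.38  0.67  0.37  1.73 -0.29  0.8  -0.16]
tool y deg -60.0 tilt [-0.0066 -0.02  ]
[ 483.  -413.5] tool d [-1.9 -2.2 -0. ]
```

View pics/w9.png

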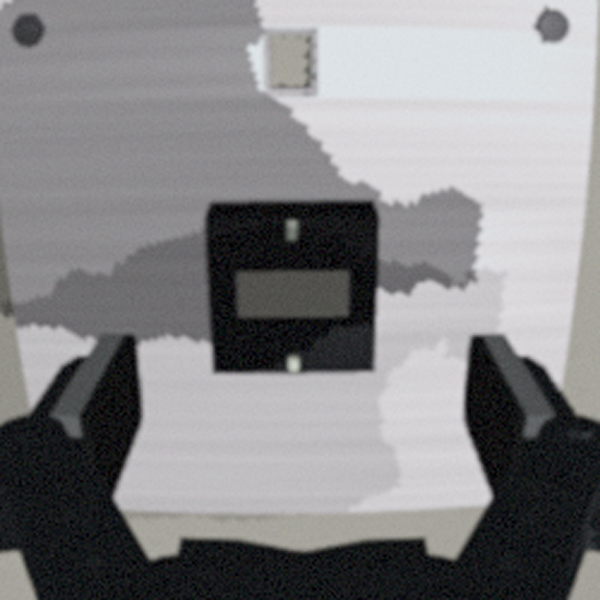

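The roof slot is centred at (293,294) and the pin slot at (290,62). The boss spans (207–378, 203–372), and the fingers straddle it.

```bash
python3 - <<'E'
from m import *
f=dict(np.load("pics/w9.npz"))
b=lambda u,v,z: wback(f,130+(u+.5)/2.4-.5,90+(v+.5)/2.4-.5,z)
t=lambda P:(f["R"].T@np.r_[P[:2]-f["p"][:2],0])[:2].round(1)
quad(b,[(236,270),(350,270),(350,318),(236,318)],25)
quad(b,[(207,203),(378,203),(374,372),(213,372)],25)
a=b(290.5,62,8);c=b(293,294,25);print(t(c),c,"pinslot",t(a),a,np.hypot(*(a-c)[:2]),np.degrees(np.arctan2(*(a-c)[1::-1])))
q=[t(b(u,v,25)) for u,v in[(207,203),(378,203),(374,372),(213,372)]];print(q,np.mean(q,0))
print([t(b(u,v,8)) for u,v in((28,29),(551,26))])
E
```

```text
c [ 484.  -413.2   25. ] sides [30.5, 14.1, 31.3, 14.0] yaw [29.8, 31.4, 29.8, 28.2]
c [ 484.6 -412.8   25. ] sides [44.6, 49.6, 45.8, 49.5] yaw [29.8, 30.8, 29.7, 29.4]
[-0.8 -2. ] [ 484.06642086 -413.1112506    25.        ] pinslot [60.  -2.5] [ 536.49240837 -382.25002919    8.        ] 60.83501584923759 30.48373323365791
[array([ 24.7, -24.3]), array([24.5, 20.3]), array([-25. ,  20.9]), array([-24.8, -24.8])] [-0.15  -1.975]
[array([ 71.9, -77. ]), array([72.4, 71.2])]
```

>>> {"api": "send_path", "payload": {
  "moves": {"rows": [[-0.7,-3,10,0,70],[0,0,15,0,70],[0,0,15,0,70],[0,0,7,0,70],[0,0,3,0,70],[0,0,0,0,70],[0,0,0,0,40],[0,0,0,0,40],[0,0,0,0,40],[0,0,0,0,40],[0,0,0,0,40],[0,0,0,0,40]]},
  "force": 80
}}

```text
t: 23.73
ee_pos: [482.5, -412.7, 11.3]
eef_rot: [[0.866, 0.5, -0.008], [0.499, -0.866, -0.019], [-0.016, 0.013, -1.0]]
wrist_force: [-1.0, -0.4, 6.1]
finger_gap: 44.3
grip_force: 83.5
```

```bash
python3 st.py 483.3 -413.5
```

```text
[ 482.5 -412.7   11.3] [ 0.41  0.74  0.34  1.74 -0.32  0.71 -0.14]
tool y deg -60.03 tilt [-0.0079 -0.0193]
[ 483.3 -413.5] tool d [0.3 1.  0. ]
```

>>> {"api": "send_path", "payload": {
  "moves": {"rows": [[0,0,-10,0,40],[0,0,-25,0,40],[0,0,-35,0,40],[0,0,-35,0,40],[0,0,-35,0,40],[0,0,-35,0,40],[0,0,-35,0,40],[0,0,-35,0.1,40],[0,0,-10,0.1,40],[0,0,0,0.1,40],[0,0,0,0.09,40],[0,0,0,0,40]]}
}}

```text
t: 24.73
ee_pos: [483.9, -406.4, 265.1]
eef_rot: [[0.991, 0.13, -0.01], [0.13, -0.991, -0.017], [-0.012, 0.015, -1.0]]
wrist_force: [0.4, 0.1, -3.7]
finger_gap: 44.2
grip_force: 82.6
```

>>> {"api": "send_path", "payload": {
  "moves": {"rows": [[0,0,0,0,40],[0,0,0,0,40],[0,0,0,0,40]]}
}}

```text
t: 24.98
ee_pos: [484.1, -407.0, 264.7]
eef_rot: [[0.991, 0.135, -0.01], [0.135, -0.991, -0.017], [-0.012, 0.016, -1.0]]
wrist_force: [0.6, -0.7, -3.7]
finger_gap: 43.6
grip_force: 82.6
```

```bash
python3 st.py 0 0 s
```

```text
[ 484.1 -407.   264.7] [ 0.25  0.44  0.54  1.59 -0.22  1.17 -0.6 ]
tool y deg -82.25 tilt [-0.0101 -0.0173]
[578.3 -52.1] tool d [ 141.1 -338.9   -7.1]
```

>>> {"api": "send_path", "payload": {
  "moves": {"rows": [[6,-15,0,0,40],[13,-31,0,0,40],[13,-31,0,0,40],[13,-31,0,0,40],[13,-31,0,0,40],[13,-31,0,0,40],[13,-31,0,0,40],[13,-31,0,0,40],[13,-31,0,0,40],[13,-31,0,0,40],[13,-31,0,0,40],[6,-16,0,0,40]]}
}}

```text
t: 25.98
ee_pos: [580.7, -44.7, 257.5]
eef_rot: [[0.99, 0.139, -0.009], [0.139, -0.99, -0.015], [-0.011, 0.014, -1.0]]
wrist_force: [0.5, 0.8, -4.1]
finger_gap: 44.0
grip_force: 82.7
```

>>> {"api": "send_path", "payload": {
  "moves": {"rows": [[0,0,0,0,40],[0,0,0,0,40],[0,0,0,0,40],[0,0,0,0,40]]}
}}

```text
t: 26.32
ee_pos: [579.4, -52.6, 257.9]
eef_rot: [[0.991, 0.131, -0.01], [0.13, -0.991, -0.019], [-0.012, 0.017, -1.0]]
wrist_force: [0.6, 0.4, -3.6]
finger_gap: 44.0
grip_force: 82.7
```

```bash
python3 st.py 0 0 s
python3 - <<'E'
from h import *
f=wgrab(); np.savez("pics/w10.npz",**f); 
cv2.imwrite("pics/w10.png",cv2.resize(f["img"][60:330,110:400,::-1],None,fx=2.2,fy=2.2,interpolation=cv2.INTER_CUBIC))
E
```

```text
[579.4 -52.6 257.9] [-0.3   0.34  0.42  1.72 -0.13  1.12 -1.28]
tool y deg -82.49 tilt [-0.0095 -0.0188]
[578.3 -52.1] tool d [-1.  -0.6  0. ]
```

View pics/w10.png

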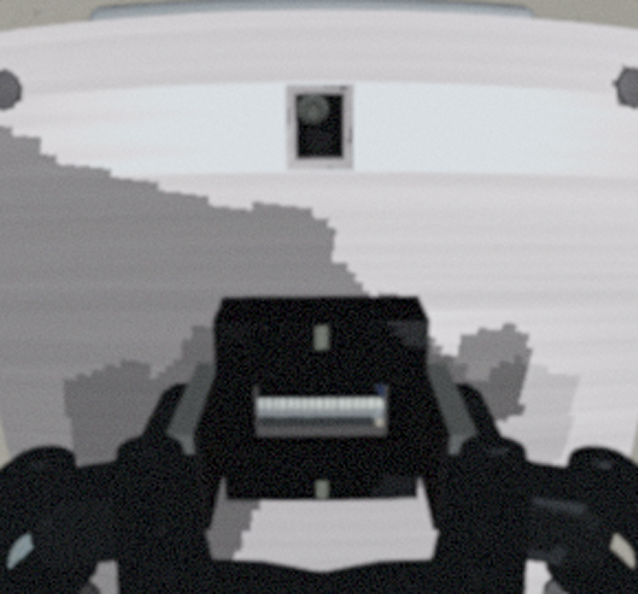

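The pin shows through the slot at (315,108), and the pin-slot opening is centred at (320,126). The roof slot is at (321,411).

```bash
python3 - <<'E'
from m import *
f=dict(np.load("pics/w10.npz"))
n=lambda u,v:(110+(u+.5)/2.2-.5,60+(v+.5)/2.2-.5)
inv=lambda p:((np.array(p)+.5-[110,60])*2.2-.5).round(1)
zb=f["p"][2]-11.3
b=lambda u,v,dz: wback(f,*n(u,v),zb+dz)
t=lambda P:(f["R"].T@(P-f["p"])).round(1)
a=b(320,126,8);c=b(321,411,25);print("plate centre",c.round(1),t(c),"pinslot",a.round(1),t(a),np.hypot(*(a-c)[:2]),np.degrees(np.arctan2(*(a-c)[1::-1])))
print("outer slot corners",[t(b(u,v,8)) for u,v in((288,86),(352,86),(352,168),(288,168))])
print("boss",[t(b(u,v,25)) for u,v in((222,299),(421,299))])
print("corner holes",[t(b(u,v,8)) for u,v in((5,90),(632,88))])
ps=np.radians(7.5);C=np.array([578.3,-52.1]);R2=np.array([[np.cos(ps),-np.sin(ps)],[np.sin(ps),np.cos(ps)]])
for z in(98,105,162): print(z,inv(wproj(f,np.r_[C+R2@[62,0],z])))
for z in(98,105,162): print("seen",z,(R2.T@(wback(f,*n(315,108),z)[:2]-C)).round(1))
E
```

```text
plate centre [581.  -52.6 271.6] [  1.4   0.5 -13.7] pinslot [641.2 -44.7 254.6] [62.3  0.2  2.6] 60.751986344342086 7.482465441225494
outer slot corners [array([71.3, -6.8,  2.3]), array([71.3,  7.3,  2.6]), array([52.9,  7.4,  2.8]), array([52.9, -6.9,  2.5])]
boss [array([ 27.7, -20.1, -14.4]), array([ 27.5,  21.4, -13.7])]
corner holes [array([ 73.8, -73.9,   1.1]), array([74.4, 74.7,  3.7])]
98 [312.9 109.1]
105 [312.9 109.6]
162 [313.6 114.8]
seen 98 [62.5 -1. ]
seen 105 [62.7 -0.9]
seen 162 [64.5 -0.5]
```

>>> {"api": "send_path", "payload": {
  "moves": {"rows": [[-0.2,-0.9,8,0,40],[0,0,15,0,40],[0,0,12,0,40],[0,0,8,0,40],[0,0,4,0,40],[0,0,0,0,40],[0,0,0,0,40],[0,0,0,0,40],[0,0,0,0,40]]}
}}

```text
t: 27.12
ee_pos: [579.6, -50.6, 211.6]
eef_rot: [[0.991, 0.133, -0.008], [0.133, -0.991, -0.018], [-0.01, 0.017, -1.0]]
wrist_force: [-0.4, 0.2, -3.2]
finger_gap: 43.7
grip_force: 82.6
```

```bash
python3 st.py 0 0 s
python3 - <<'E'
from h import *
f=wgrab(); np.savez("pics/w11.npz",**f); 
cv2.imwrite("pics/w11.png",np.vstack([cv2.resize(f["img"][y:y+60,200:310,::-1],None,fx=5,fy=5,interpolation=cv2.INTER_CUBIC) for y in(80,215)]))
E
```

```text
[579.6 -50.6 211.6] [-0.29  0.39  0.41  1.77 -0.16  1.03 -1.27]
tool y deg -82.36 tilt [-0.0079 -0.018 ]
[578.3 -52.1] tool d [-1.5  1.3  0. ]
```

View pics/w11.png

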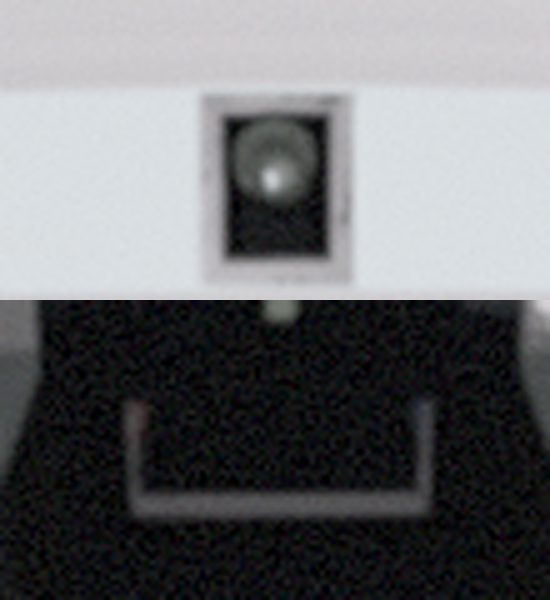

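The pin tip's highlight is at (272,183) and its collar at (275,160). The pin slot opening is centred at (277,188), and the roof slot is centred at column 280.

```bash
python3 - <<'E'
from m import *
f=dict(np.load("pics/w11.npz"))
n=lambda u,v:(200+(u+.5)/5-.5,80+(v+.5)/5-.5)
inv=lambda p:((np.array(p)+.5-[200,80])*5-.5).round(1)
zb=f["p"][2]-11.3
t=lambda P:(f["R"].T@(P-f["p"])).round(1)
print("slot centre",t(wback(f,*n(277,188),zb+8)),"corners",[t(wback(f,*n(u,v),zb+8))[:2] for u,v in((202,95),(352,282))])
print("bottom inner",[t(wback(f,*n(u,v),zb+2))[:2] for u,v in((225,117),(328,258))])
for z in (162,160):print("tip",z,t(wback(f,*n(272,183),z)))
for z in (98,102):print("collar",z,t(wback(f,*n(275,160),z)))
ps=np.radians(7.5);C=np.array([578.3,-52.1]);R2=np.array([[np.cos(ps),-np.sin(ps)],[np.sin(ps),np.cos(ps)]])
for z in(98,105,162): print(z,inv(wproj(f,np.r_[C+R2@[62,0],z])),t(np.r_[C+R2@[62,0],z]))
E
```

```text
slot centre [62.2  0.1  2.7] corners [array([71.4, -7.1]), array([53. ,  7.5])]
bottom inner [array([69.2, -5.1]), array([54.8,  5.3])]
tip 162 [60.7 -0.6 49. ]
tip 160 [60.6 -0.6 51. ]
collar 98 [ 61.9  -0.5 113. ]
collar 102 [ 62.   -0.5 109. ]
98 [275.2 161.2] [ 61.6  -0.5 113. ]
105 [275.7 162.8] [ 61.6  -0.4 106. ]
162 [281.5 180.7] [61.   0.6 49. ]
```

>>> {"api": "send_path", "payload": {
  "moves": {"rows": [[-1.1,0.2,0,0,40],[0,0,5,0,40],[0,0,7,0,40],[0,0,7,0,40],[0,0,7,0,40],[0,0,6,0,40],[0,0,2,0,40],[0,0,0,0,40],[0,0,0,0,40]]}
}}

```text
t: 27.92
ee_pos: [577.6, -51.6, 177.9]
eef_rot: [[0.991, 0.133, -0.009], [0.132, -0.991, -0.017], [-0.012, 0.016, -1.0]]
wrist_force: [-5.0, 0.1, 8.7]
finger_gap: 43.6
grip_force: 84.0
```

```bash
python3 st.py 0 0 s
```

```text
[577.6 -51.6 177.9] [-0.28  0.43  0.4   1.8  -0.18  0.96 -1.25]
tool y deg -82.38 tilt [-0.0094 -0.0174]
[578.3 -52.1] tool d [0.7 0.6 0. ]
```

>>> {"api": "send_path", "payload": {
  "moves": {"rows": [[0,0,3,0,40],[0,0,3,0,40],[0,0,3,0,40],[0,0,0,0,40],[0,0,0,0,40]]}
}}

```text
t: 28.33
ee_pos: [579.0, -51.8, 176.4]
eef_rot: [[0.991, 0.132, -0.005], [0.132, -0.991, -0.015], [-0.007, 0.014, -1.0]]
wrist_force: [-23.5, 3.5, 57.8]
finger_gap: 44.1
grip_force: 89.5
```

```bash
python3 st.py 0 0 s
```

```text
[579.  -51.8 176.4] [-0.28  0.43  0.4   1.8  -0.18  0.95 -1.24]
tool y deg -82.41 tilt [-0.0048 -0.0145]
[578.3 -52.1] tool d [-0.7  0.2  0. ]
```

>>> {"api": "send_path", "payload": {
  "moves": {"rows": [[0,0,-6,0,40],[0,0,-9,0,40],[0,0,0,0,40],[0,0,0,0,40],[0,0,0,0,40]]}
}}

```text
t: 28.75
ee_pos: [577.1, -51.6, 181.7]
eef_rot: [[0.991, 0.133, -0.011], [0.133, -0.991, -0.018], [-0.013, 0.017, -1.0]]
wrist_force: [-0.2, -0.9, -2.9]
finger_gap: 44.0
grip_force: 82.7
```

```bash
python3 st.py 0 0 s
python3 - <<'E'
from h import *
f=wgrab(); np.savez("pics/w12.npz",**f); g=env.grab_frame("scene"); np.savez("pics/s12.npz",**g)
A=[cv2.resize(f["img"][y:y+55,200:310,::-1],None,fx=4,fy=4,interpolation=cv2.INTER_CUBIC) for y in(75,215)]
A[1]=np.clip(A[1].astype(float)*2.2,0,255).astype(np.uint8)
B=cv2.resize(g["img"][120:230,215:305,::-1],None,fx=4,fy=4,interpolation=cv2.INTER_CUBIC)
cv2.imwrite("pics/w12.png",np.hstack([np.vstack(A),B]))
E
```

```text
[577.1 -51.6 181.7] [-0.28  0.42  0.4   1.8  -0.17  0.97 -1.25]
tool y deg -82.37 tilt [-0.011  -0.0185]
[578.3 -52.1] tool d [ 1.1  0.7 -0. ]
```

View pics/w12.png

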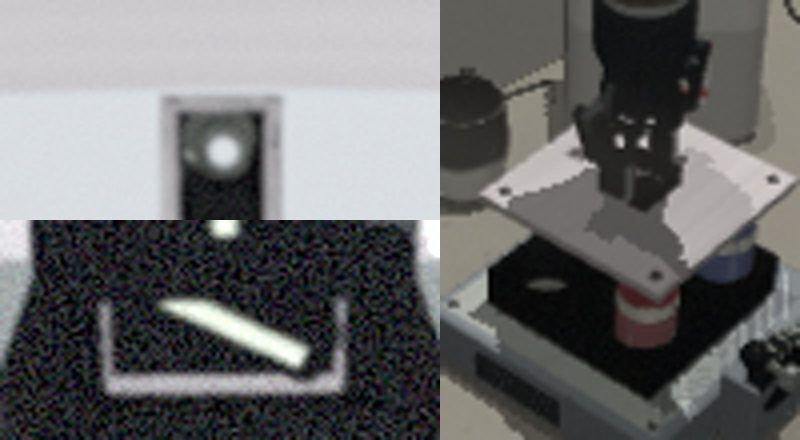

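The side view shows the plate level above the jars. Under the roof slot, though, the wing's white top line now runs diagonally from (162,303) to (308,362). My press pushed the wing down and turned it about 20° clockwise, so I'll measure the offsets.

```bash
python3 - <<'E'
from m import *
f=dict(np.load("pics/w12.npz")); zb=f["p"][2]-11.3
t=lambda P:(f["R"].T@(P-f["p"])).round(1)
nb=lambda u,v:(200+(u+.5)/4-.5,215+(v-220+.5)/4-.5); na=lambda u,v:(200+(u+.5)/4-.5,75+(v+.5)/4-.5)
W=lambda g,uv,z:wback(g,*uv,z)
print("slot -x edge top",t(W(f,nb(225,392),zb+25)),"roofbottom",t(W(f,nb(225,375),zb+20)),"L,R",t(W(f,nb(99,392),zb+25)),t(W(f,nb(347,392),zb+25)))
for z in(187,190,192.5): print("wing line ends",z,t(W(f,nb(162,303),z)),t(W(f,nb(308,362),z)))
print("pinslot",t(W(f,na(162,95),zb+8)),t(W(f,na(283,95),zb+8)),"pin",t(W(f,na(221,152),162)))
f=dict(np.load("pics/w11.npz")); zb=f["p"][2]-11.3
n2=lambda u,v:(200+(u+.5)/5-.5,215+(v-300+.5)/5-.5)
print("w11 slot -x edge",t(W(f,n2(280,518),zb+25)),t(W(f,n2(280,492),zb+20)),"L R",t(W(f,n2(128,515),zb+25)),t(W(f,n2(434,515),zb+25)))
f=dict(np.load("pics/w10.npz")); zb=f["p"][2]-11.3
n3=lambda u,v:(110+(u+.5)/2.2-.5,60+(v+.5)/2.2-.5)
print("w10 wing",W(f,n3(321,406),192.5),t(W(f,n3(321,406),192.5)),"slot -x edge",t(W(f,n3(321,436),zb+25)),t(W(f,n3(321,425),zb+20)),"ends",t(W(f,n3(256,406),192.5)),t(W(f,n3(386,406),192.5)))
E
```

```text
slot -x edge top [ -4.9   0.6 -13.6] roofbottom [-5.3  0.6 -8.6] L,R [ -4.9 -15.1 -13.9] [ -5.2  15.9 -13.4]
wing line ends 187 [ 3.5 -7.4 -5.5] [-5.3 11.5 -5.1]
wing line ends 190 [ 5.  -7.3 -8.5] [-3.7 11.3 -8.1]
wing line ends 192.5 [  6.2  -7.1 -11. ] [ -2.3  11.1 -10.6]
pinslot [71.5 -7.   2.2] [71.5  7.6  2.5] pin [64.   0.  18.8]
w11 slot -x edge [ -5.2   0.5 -13.6] [-5.   0.5 -8.6] L R [ -4.9 -14.6 -13.9] [ -5.2  15.9 -13.4]
w10 wing [540.90253129 -59.2605732  192.5       ] [-38.2   0.5  65.9] slot -x edge [ -5.1   0.5 -13.6] [-5.   0.5 -8.6] ends [-38.2 -22.8  65.5] [-38.6  23.8  66.3]
```

```bash
sed -i 's/578.3,-52.1/578.7,-51.8/' st.py
```

>>> {"api": "send_path", "payload": {
  "moves": {"rows": [[1,-0.2,-3,0,40],[0.8,0,-3,0,40],[0,0,0,0.11,40],[0,0,0,0.11,40],[0,0,0,0.11,40],[0,0,0,0.1,40],[0,0,0,0,40],[0,0,0,0,40],[0,0,0,0,40]]}
}}

```text
t: 29.6
ee_pos: [579.5, -50.7, 188.9]
eef_rot: [[0.957, -0.289, -0.01], [-0.29, -0.957, -0.018], [-0.004, 0.02, -1.0]]
wrist_force: [-0.5, -0.7, -2.9]
finger_gap: 43.9
grip_force: 82.7
```

```bash
python3 st.py 0 0 s
python3 - <<'E'
from h import *
f=wgrab(); np.savez("pics/w13.npz",**f)
g=cv2.cvtColor(f["img"],cv2.COLOR_RGB2GRAY)[222:262:2,218:292:2]
for r in g: print("".join(f"{int(x)//10:3d}" for x in r))
E
```

```text
[579.5 -50.7 188.9] [-0.35  0.43  0.5   1.79 -0.22  0.99 -1.64]
tool y deg -106.82 tilt [-0.0095 -0.018 ]
[578.7 -51.8] tool d [-0.4  1.3  0. ]
  0  1  2  1  0  0  1  0  1  1  2  0  2  0  1  2  1  1  0  1  0  1  1  1  2  2  1  2  1  2  1  1  1  1  2  3  2
  1  1  1  0  2  2  0  2  0  0  1  1  0  0  1  1  1  1  2  1  0  0  1  1  0  1  1  2  0  1  1  1  1  1  0  2  2
  1  2  1  2  1  0  1  0  1  2  1  2  2  0  0  2  2  0  0  1  2  0  0  1  0  0  0  0  2  2  1  0  1  2  0  1  2
  1  0  2  0  1  0  0  0  1  2  2  1  0  1  2  0  1  1  1  1  1  2  1  2  0  1  1  1  1  3  2  1  2  1  0  0  1
  1  0  2  1  2  1  1  0  2  1  0  1  2  1  1  2  1  2  1  0  1  1  2  0  1  2  2  0  1  0  1  2  1  0  2  1  1
  1  1  0  0  1  1  1  0  1  0  2  0  2  0  2  1  0  0  1  1  1  2  1  0  0  1  1  1  0  1  1  1  2  0  1  0  2
  0  1  1  0  2  1  0  0  1  3  3  4  3  4  3  3  3  3  3  2  2  2  2  1  1  1  1  1  1  0  1  2  0
[... 768 characters left out ...]
1  1  2  0  1  1  6  4  0  2
  1  2  1  2  6  8  8  9  8  8  6  6  5  5  6  4  5  6  5  2  2  0  1  0  1  2  1  1  0  2  1  1  2  6  4  1  1
  2  0  1  2  6  9  9  9  9 10  9  8  6  6  5  5  4  5  6  2  1  3  2  3  3  2  2  1  2  1  3  2  2  6  4  1  1
  2  2  0  2  5  8  9  8  8  8  8  8  8  7  7  7  7  7  7  7  7  7  7  7  7  7  7  7  8  7  7  7  7  7  3  2  0
  2  1  2  1  5  7  7  8  8  8  7  7  7  8  7  8  8  8  8  7  8  8  8  8  7  8  8  7  8  8  8  8  7  7  2  1  2
  2  2  1  1  3  5  4  4  3  5  4  5  5  5  5  5  5  4  4  4  4  4  5  5  4  4  4  3  4  4  3  4  2  3  0  0  1
  2  0  1  0  2  1  0  0  0  1  0  1  1  0  0  1  1  1  0  0  1  2  0  0  0  2  1  1  0  1  1  0  2  2  0  2  2
```

```bash
python3 - <<'E'
from h import *
f=dict(np.load("pics/w13.npz")); t=lambda P:(f["R"].T@(P-f["p"])).round(1); zb=f["p"][2]-11.3
for z in(187,188,190,192.5): print(z,t(wback(f,256,238.3,z)),"ends",t(wback(f,235.5,237.6,z)),t(wback(f,277.5,239.2,z)))
print("chamfer outer -x",t(wback(f,256,259,zb)),"L R",t(wback(f,225,250,zb)),t(wback(f,287,250,zb)))
P=np.r_[578.7,-51.8,188];print("model C",t(P))
E
```

```text
187 [-1.4  1.1  1.9] ends [-0.9 -9.9  1.7] [-2.1 12.8  2.1]
188 [-0.9  1.1  0.9] ends [-0.5 -9.9  0.7] [-1.6 12.7  1.1]
190 [ 0.1  1.1 -1.1] ends [ 0.5 -9.7 -1.3] [-0.6 12.5 -0.9]
192.5 [ 1.3  1.1 -3.6] ends [ 1.7 -9.5 -3.8] [ 0.6 12.3 -3.4]
chamfer outer -x [-19.9   1.2  11.4] L R [-13.7 -17.   11. ] [-14.1  19.4  11.7]
model C [-0.4  1.2  0.9]
```

>>> {"api": "send_path", "payload": {
  "moves": {"rows": [[0,0,3,0.03,40],[0,0,3,0,40],[0,0,3,0,40],[0,0,2.5,0,40],[0,0,0,0,40],[0,0,0,0,40],[0,0,0,0,40]]}
}}

```text
t: 30.23
ee_pos: [579.5, -51.1, 177.4]
eef_rot: [[0.947, -0.321, -0.009], [-0.321, -0.947, -0.018], [-0.003, 0.02, -1.0]]
wrist_force: [0.0, -0.9, -4.5]
finger_gap: 43.5
grip_force: 82.7
```

```bash
python3 st.py 0 0 s
cat > sl.py <<'E'
from h import *
f=wgrab()
g=cv2.cvtColor(f["img"],cv2.COLOR_RGB2GRAY)[214:262:2,214:296:2]
for r in g: print("".join(" .:-=+*#%@@@@@@@@"[int(x)//14] for x in r))
E
python3 sl.py
```

```text
[579.5 -51.1 177.4] [-0.35  0.45  0.5   1.8  -0.23  0.97 -1.66]
tool y deg -108.7 tilt [-0.0092 -0.0179]
[578.7 -51.8] tool d [-0.5  0.9  0. ]
:... ..... . . ..  -#%*:  ........::.::.:
 ... .. . . ..  ...-#%*: . .. .....::::::
 . . .. .   ..   . :**+ . .. .    :::::::
. : ..   . .   .    ..... . ...  .::.::::
  .... . :. . ..:..:. .. .:. . :   : :.::
....  : . ..::. . . .  .  .. ...  .   :.:
.... .. . ..  .... . ... .. :      . .:  
..... .     ...   ..... ...  ..    ...   
.   . .. ..  ..   .. ...  ..... .   . ...
   . . .      ....:. ... ...   .       ..
... . . ..... .. .   ..   . .  . ..... ..
    ....  . . . . ... .  .....  : ...... 
.. .: ... .. ..:..... . . .. .     .  .  
 : . .. . .     .  :   .. .. ......     .
..  : ...  .  . . ....  . .:  . :.    ...
 .  .......::.:.::.......... .:   ..    .
.   . . ..+*******+****+**+*+++*=:   . . 
.  .   . :*%%%#####%%#%%%%#%%%%%*  . . . 
.. :.. ...+#####################+.    ...
  ... ::.....:...:::::::::::::.::  ..    
 .  . -++=======--==-----=---=----=+: :  
 . ...-+++++*++++*+**++++++++++++++=: .  
.    ..:------=------:----------::-. . ..
. : ..  .... ...    .   .  . . . . . . ..
```

>>> {"api": "send_path", "payload": {
  "moves": {"rows": [[0,0,1,0,40],[0,0,0,0,40],[0,0,0,-0.06,40],[0,0,0,-0.06,40],[0,0,0,-0.06,40],[0,0,0,-0.06,40],[0,0,0,-0.06,40],[0,0,0,-0.06,40],[0,0,0,0,40],[0,0,0,0,40],[0,0,0,0,40]]}
}}

```text
t: 31.2
ee_pos: [579.3, -51.2, 176.5]
eef_rot: [[0.999, 0.031, -0.009], [0.031, -0.999, -0.018], [-0.01, 0.018, -1.0]]
wrist_force: [-2.5, -0.7, -1.9]
finger_gap: 44.0
grip_force: 83.0
```

```bash
python3 st.py 0 0 s; python3 sl.py
```

```text
[579.3 -51.2 176.5] [-0.29  0.43  0.42  1.8  -0.19  0.96 -1.34]
tool y deg -88.21 tilt [-0.0095 -0.0179]
[578.7 -51.8] tool d [-0.6  0.5  0. ]
...: .:..... ... ..:#%*....  .:   .....::
. .  .   .   .  .  -#%*..  .. .  . ...:.:
.....: ... .  .. ..:**+... .  .....  ... 
.  . .. ::.   .. ..  ..  .:........ .. . 
 ....... ...   . ..  . ...... .. .  .. . 
 . ..   ..  .   .:.. . . ..:  . .....   .
......  ... .. .  .........:  .. . .... .
 .. .. .  ..... ..:....: .  .  . .....  .
  ... ....... .... ... .....  .. :    ...
........:...  . ... ....  . .....  ...  .
. ..... . ... .  . .... ... .   . .... ..
  ...:  ..... ..  . .  ...  . ...   :... 
 ...  .   .    ... .. ... .. . . .. ...  
... ..   ...      .. .   .   ......:. .. 
.  . .  . :::..:. ...   : . ..  ..:. : . 
 ...   ...+**++=-:. ..... .    ..  ..  :.
 .  .. ..:*%%%###**+==--:. . .. .. .. . .
..... . ..=###%%%#%%%####*+=-::....  .   
.: . .::...::-=++*##%%%%%%%%###*+...   . 
.    .=---   . ...:-=++#####%%%%* . : .  
 . .  =+++=+=++++==-::...:-=+**#=.::.  . 
. ..  -+*++***+++*+++++=--::. .:...:.  . 
:.  . :-------=-----------:.. .    :     
   .. .    .    .... .  . ....  ...... ..
```

>>> {"api": "send_path", "payload": {
  "moves": {"rows": [[0,0,0,-0.06,40],[0,0,0,-0.06,40],[0,0,0,-0.06,40],[0,0,0,-0.06,40],[0,0,0,-0.04,40],[0,0,0,0,40],[0,0,0,0,40],[0,0,0,0,40]]}
}}

```text
t: 31.92
ee_pos: [579.1, -51.6, 176.3]
eef_rot: [[0.952, 0.306, -0.01], [0.306, -0.952, -0.019], [-0.015, 0.015, -1.0]]
wrist_force: [-1.7, -2.0, -1.9]
finger_gap: 43.8
grip_force: 82.9
```

```bash
python3 st.py 0 0 s; python3 sl.py | tail -12
```

```text
[579.1 -51.6 176.3] [-0.25  0.43  0.36  1.79 -0.15  0.96 -1.09]
tool y deg -72.17 tilt [-0.0099 -0.0185]
[578.7 -51.8] tool d [-0.4  0.   0. ]
 ... .... . .. . .  .... . .. ..... . .. 
.  .  ..  ..... . :. .  . :..  ... . ..  
..  ... .   . ... . . .. ..  ...  .  . . 
. .  . .. ......  .   . . ....    .... . 
.. . .....::.. ........ ....    . ...... 
. .  .. .:*#*++=:::. . .. . ....  . .... 
.. :   ..:#%%%%%##**+==-:.. . . .  ...  .
 ...  ...-*###%%%%%%%%#%#*++==-::.  ..  .
.  ...--:. .:-=+*###%%%%%%%%%###*:.. .   
 .... =+*+==-::...--=+*####%%%%%#: :.. ..
.  . .:--===--:-. .    ..:-=+**#*.. ..  :
...  . .  ...   .:...  . ..  . :: ..:.  .
```

>>> {"api": "send_path", "payload": {
  "moves": {"rows": [[0,0,0,-0.03,40],[0,0,0,0,40],[0,0,0,0.06,40],[0,0,0,0.06,40],[0,0,0,0.06,40],[0,0,0,0.03,40],[0,0,0,0,40],[0,0,0,0,40],[0,0,0,0,40]]}
}}

```text
t: 32.72
ee_pos: [579.9, -50.8, 176.4]
eef_rot: [[0.991, 0.134, -0.008], [0.134, -0.991, -0.018], [-0.011, 0.017, -1.0]]
wrist_force: [0.7, -0.2, -2.8]
finger_gap: 43.8
grip_force: 82.7
```

```bash
python3 st.py 0 0 s; python3 sl.py | tail -12
```

```text
[579.9 -50.8 176.4] [-0.28  0.43  0.39  1.79 -0.17  0.96 -1.25]
tool y deg -82.31 tilt [-0.0084 -0.0179]
[578.7 -51.8] tool d [-1.3  0.8  0. ]
.... .- ... :.:   ...:       ......... .:
.. . .: ..    .....  ..  . .  ..   .....:
 ...  . ...  . : .. ... . ... ..  . .. ..
..  .. .. . ....  . . .  . :. . . .. ..  
  ... ....: ........ ...  . :. .. :..... 
.   . ..  .   .  . .   ... . ... .:. ... 
 ... .   .. :.... . ...... ...... ..   . 
.... .  ..=*++*******************=...... 
... ......+%%%%%#%%%%%%%%%%%%%%#%*: .    
..... .. .+######################+ ..  ..
..  .  . .:--------::::::::-::::-:..   . 
.  ..  . :       ...           .  .. ....
```

```bash
python3 - <<'E'
from h import *
f=wgrab(); t=lambda P:(f["R"].T@(P-f["p"])).round(1); zb=f["p"][2]-11.3
g=cv2.GaussianBlur(cv2.cvtColor(f["img"],cv2.COLOR_RGB2GRAY),(3,3),0)
print("wing",t(wback(f,255.5,254.6,192.5)),f["p"].round(1))
for r in g[90:136:2,232:278:1]: print("".join(" .:-=+*#%@@@@@@@@@@@"[int(x)//14] for x in r))
for uv in((232,90),(278,136),(255,110)): print(uv,"plate",t(wback(f,*uv,zb+8)),"pin162",t(wback(f,*uv,162)))
print("model pin",t(np.r_[578.7+61.47,-51.8+8.09,162]),"model C",t(np.r_[578.7,-51.8,170]))
E
```

```text
wing [ -1.8   0.4 -16. ] [579.7 -50.9 176.4]
@@@@@@@@@@@@@@@@@@@@@@@@@@@@@@@@@@@@@@@@@@@@@@
@@@@@@@@@@@@@@@@@@@@@@@@@@@@@@@@@@@@@@@@@@@@@@
@@@@@@@@@@@@@@@@@@@@@@@@@@@@@@@@@@@@@@@@@@@@@@
@@@@@@@@@@@@@@@@@@@@@@@@@@@@@@@@@@@@@@@@@@@@@@
@@@@@@@@@@@@@@@@@@@@@@@@@@@@@@@@@@@@@@@@@@@@@@
@@@@@@@@@@@@@@@@@@@@@@@@@@@@@@@@@@@@@@@@@@@@@@
@@@@@@@@@@@@@@@@@@@@@@@%%%%%%%%%%%@@@@@@@@@@@@
@@@@@@@@@@@@%*=====+++++++==-:::-+%@@@@@@@@@@@
@@@@@@@@@@@@#=-=+*#*********+=:.:+%@@@@@@@@@@@
@@@@@@@@@@@@#=-=******+++*****+=-+%@@@@@@@@@@@
@@@@@@@@@@@@#+++***+++++++*****+=*@@@@@@@@@@@@
@@@@@@@@@@@@%++***+++**####****++*@@@@@@@@@@@@
@@@@@@@@@@@@%*+*#***#%@@@@@@%#*++*@@@@@@@@@@@@
@@@@@@@@@@@@%**###*#@@@@@@@@@%*+=*@@@@@@@@@@@@
@@@@@@@@@@@@%**###*#@@@@@@@@@@*==+@@@@@@@@@@@@
@@@@@@@@@@@@%+--=++*%@@@@@@@@%+--+@@@@@@@@@@@@
@@@@@@@@@@@@%+:.:--=+*%@@@@%#+=::+@@@@@@@@@@@@
@@@@@@@@@@@@%+:..:::-==++++=--:.:+@@@@@@@@@@@@
@@@@@@@@@@@@%+:..::..:::::..::..:+@@@@@@@@@@@@
@@@@@@@@@@@@%+:..::::...........:+@@@@@@@@@@@@
@@@@@@@@@@@@@*=-------------==--=*@@@@@@@@@@@@
@@@@@@@@@@@@@@@@@@@@@@@@@@@@@@@@@@@@@@@@@@@@@@
@@@@@@@@@@@@@@@@@@@@@@@@@@@@@@@@@@@@@@@@@@@@@@
(232, 90) plate [ 75.7 -10.9   2.3] pin162 [ 76.2 -11.8  13.4]
(278, 136) plate [53.  11.5  2.9] pin162 [51.8 12.3 14.1]
(255, 110) plate [65.8  0.1  2.6] pin162 [65.5  0.1 13.7]
model pin [61.   0.8 13.8] model C [-1.1  0.7  6.5]
```

>>> {"api": "send_path", "payload": {
  "moves": {"rows": [[-1.4,0.4,0,0,40],[0,0,0,0,40],[0,0,0,0,40],[0,0,2,0,40],[0,0,2,0,40],[0,0,2,0,40],[0,0,0,0,40],[0,0,0,0,40]]}
}}

```text
t: 33.48
ee_pos: [577.8, -51.8, 170.1]
eef_rot: [[0.991, 0.133, -0.01], [0.133, -0.991, -0.018], [-0.012, 0.017, -1.0]]
wrist_force: [1.4, -0.5, -3.7]
finger_gap: 44.0
grip_force: 82.7
```

```bash
python3 st.py 0 0 s; python3 sl.py | tail -9
```

```text
[577.8 -51.8 170.1] [-0.27  0.44  0.39  1.8  -0.18  0.95 -1.25]
tool y deg -82.36 tilt [-0.0099 -0.018 ]
[578.7 -51.8] tool d [ 0.9  0.2 -0. ]
..      . . :  . . . ... . .. ..  .    ..
 . . . . ..       .     .. :...  . .  .. 
... ......:   .:. .. ...... .  .....  :  
  :.. ...   . .   ...  . : .  ...::..... 
: . :... ...  .....  ..     ...... ..    
.:.     .-=========-=-===========-   ....
.. . ....+%%%#%#%%%%#%%%#%#%#%%%%*... :. 
  ... .  *%%#%%#%#%%%%%%%%%%#%%##+.. . . 
...  .   =++++++++++*+++++++=====- .  ..
```

>>> {"api": "send_path", "payload": {
  "moves": {"rows": [[0,0,2,0,40],[0,0,2,0,40],[0,0,2,0,40],[0,0,2,0,40],[0,0,0,0,40],[0,0,0,0,40]]}
}}

```text
t: 34.03
ee_pos: [577.8, -52.0, 162.2]
eef_rot: [[0.991, 0.133, -0.01], [0.133, -0.991, -0.018], [-0.012, 0.017, -1.0]]
wrist_force: [0.4, 0.2, -4.2]
finger_gap: 43.9
grip_force: 82.7
```

>>> {"api": "send_path", "payload": {
  "moves": {"rows": [[0,0,2,0,40],[0,0,2,0,40],[0,0,2,0,40],[0,0,1,0,40],[0,0,0,0,40],[0,0,0,0,40]]}
}}

```text
t: 34.53
ee_pos: [577.8, -52.0, 155.3]
eef_rot: [[0.991, 0.133, -0.009], [0.133, -0.991, -0.018], [-0.012, 0.017, -1.0]]
wrist_force: [-0.2, 0.1, -4.2]
finger_gap: 43.7
grip_force: 82.7
```

```bash
python3 st.py 0 0 s
```

```text
[577.8 -52.  155.3] [-0.27  0.46  0.39  1.81 -0.19  0.92 -1.24]
tool y deg -82.36 tilt [-0.0095 -0.018 ]
[578.7 -51.8] tool d [ 0.9 -0.1 -0. ]
```

>>> {"api": "send_path", "payload": {
  "moves": {"rows": [[0,0,1,0,40],[0,0,1,0,40],[0,0,0,0,40],[0,0,0,0,40]]}
}}

```text
t: 34.87
ee_pos: [577.9, -52.1, 153.4]
eef_rot: [[0.991, 0.133, -0.009], [0.133, -0.991, -0.018], [-0.012, 0.017, -1.0]]
wrist_force: [0.1, 0.7, -4.4]
finger_gap: 43.6
grip_force: 82.8
```

>>> {"api": "send_path", "payload": {
  "moves": {"rows": [[0,0,1,0,40],[0,0,0,0,40],[0,0,0,0,40]]}
}}

```text
t: 35.12
ee_pos: [578.0, -52.1, 153.2]
eef_rot: [[0.991, 0.133, -0.009], [0.133, -0.991, -0.018], [-0.011, 0.016, -1.0]]
wrist_force: [-3.4, 0.4, 5.1]
finger_gap: 43.7
grip_force: 83.5
```

```bash
python3 st.py 0 0 s
```

```text
[578.  -52.1 153.2] [-0.27  0.46  0.39  1.82 -0.19  0.91 -1.24]
tool y deg -82.37 tilt [-0.0089 -0.0177]
[578.7 -51.8] tool d [ 0.8 -0.2 -0. ]
```

>>> {"api": "send_path", "payload": {
  "moves": {"rows": [[0,0,0,0,80],[0,0,0,0,80],[0,0,0,0,80],[0,0,0,0,80],[0,0,-10,0,80],[0,0,-20,0,80],[0,0,-15,0,80],[0,0,0,-0.11,80],[0,0,0,-0.12,80],[0,0,0,-0.12,80],[0,0,0,-0.12,80],[0,0,0,-0.12,80]]}
}}

```text
t: 36.12
ee_pos: [578.6, -51.4, 198.3]
eef_rot: [[0.746, 0.666, -0.008], [0.666, -0.746, -0.018], [-0.018, 0.008, -1.0]]
wrist_force: [0.1, 0.1, -0.5]
finger_gap: 80.1
grip_force: 0.0
```

>>> {"api": "send_path", "payload": {
  "moves": {"rows": [[0,0,0,-0.12,80],[0,0,0,-0.12,80],[0,0,0,-0.12,80],[0,0,0,-0.12,80],[0,0,0,-0.12,80],[0,0,0,-0.12,80],[0,0,0,-0.12,80],[0,0,0,-0.12,80],[0,0,0,-0.02,80],[0,0,0,0,80],[0,0,0,0,80],[0,0,0,0,80]]}
}}

```text
t: 37.12
ee_pos: [578.3, -51.4, 197.6]
eef_rot: [[-0.129, 0.992, -0.009], [0.991, 0.129, -0.018], [-0.017, -0.011, -1.0]]
wrist_force: [0.9, -0.7, 0.0]
finger_gap: 79.9
grip_force: 0.0
```

```bash
python3 st.py 0 0 s
python3 - <<'E'
from h import *
f=wgrab(); np.savez("pics/w14.npz",**f)
for P in ((578.5,-51.9,192.5),(578.5,-51.9,167)): print(P,wproj(f,P))
g=cv2.GaussianBlur(cv2.cvtColor(f["img"],cv2.COLOR_RGB2GRAY),(3,3),0)[190:290:2,190:320:2]
for r in g: print("".join(" .:-=+*#%@@@@@@@@@@@"[int(x)//14] for x in r))
E
```

```text
[578.3 -51.4 197.6] [-0.04  0.38  0.09  1.77 -0.02  1.    0.18]
tool y deg 7.43 tilt [-0.009  -0.0181]
[578.7 -51.8] tool d [-0.4  0.3  0. ]
(578.5, -51.9, 192.5) [257.99845665 234.78181062]
(578.5, -51.9, 167) [258.19378121 216.84812442]
%%%%%%%%%%%%%%%+. ........ .:-----------:........:..-#%@@@@@@@@@@
%%%%%%%%%%%%%%%+............=++********+-...........-#%%@@@%%%%%%
%%%%%%%%%%%%%%%*:...........=***********-...........-#%%%%%%%%%%%
%%%%%%%%%%%%%%%*:...........+***********-...........-#%%%%%%%%%%%
%%%%%%%%%%%%%%%*:...........+***+=--==**-...........-#%%%%%%%%%%%
%%%%%%%%%%%%%%%*:...........+**=... ..=*-...........-#%%%%%%%%%%%
%%%%%%%%%%%%%%%*:...........+**:    ..:+-...........=#%%%%%%%%%%%
%%%%%@@@@%%%%%%*:..........:+*
[... 2107 characters left out ...]
@@@@@@@@@@@@@@@@@@@@@@@@@@@@@@@@@@@@@@@@
@@@@@@@@@@@@@@@@@@@@@@@@@@@@@@@@@@@@@@@@@@@@@@@@@@@@@@@@@@@@@@@@@
@@@@@@@@@@@@@@@@@@@@@@@@@@@@@@@@@@@@@@@@@@@@@@@@@@@@@@@@@@@@@@@@@
@@@@@@@@@@@@@@@@@@@@@@@@@@@@@@@@@@@@@@@@@@@@@@@@@@@@@@@@@@@@@@@@@
@@@@@@@@@@@@@@@@@@@@@@@@@@@@@@@@@@@@@@@@@@@@@@@@@@@@@@@@@@@@@@@@@
@@@@@@@@@@@@@@@@@@@@@@@@@@@@@@@@@@@@@@@@@@@@@@@@@@@@@@@@@@@@@@@@@
@@@@@@@@@@@@@@@@@@@@@@@@@@@@@@@@@@@@@@@@@@@@@@@@@@@@@@@@@@@@@@@@@
@@@@@@@@@@@@@@@@@@@@@@@@@@@@@@@@@@@@@@@@@@@@@@@@@@@@@@@@@@@@@@@@@
@@@@@@@@@@@@@@@@@@@@@@@@@@@@@@@@@@@@@@@@@@@@@@@@@@@@@@@@@@@@@@@@@
@@@@@@@@@@@@@@@@@@@@@@@@@@@@@@@@@@@@@@@@@@@@@@@@@@@@@@@@@@@@@@@@@
@@@@@@@@@@@@@@@@@@@@@@@@@@@@@@@@@@@@@@@@@@@@@@@@@@@@@@@@@@@@@@@@@
```

>>> {"api": "send_path", "payload": {
  "moves": {"rows": [[0,0,10,0,60],[0,0,8,0,40],[0,0,3,0,30],[0,0,0,0,20],[0,0,0,0,5],[0,0,0,0,5],[0,0,0,0,5],[0,0,0,0,5],[0,0,0,0,5],[0,0,0,0,5]]},
  "force": 60
}}

```text
t: 38.0
ee_pos: [579.8, -51.4, 176.5]
eef_rot: [[-0.132, 0.991, -0.006], [0.991, 0.132, -0.018], [-0.017, -0.008, -1.0]]
wrist_force: [5.3, 1.3, -6.8]
finger_gap: 8.5
grip_force: 61.3
```

```bash
python3 st.py 0 0 s
```

```text
[579.8 -51.4 176.5] [-0.04  0.41  0.08  1.79 -0.02  0.95  0.19]
tool y deg 7.59 tilt [-0.0057 -0.0179]
[578.7 -51.8] tool d [-0.2 -1.2  0. ]
```

>>> {"api": "send_path", "payload": {
  "moves": {"rows": [[0,0,2,0,5],[0,0,2,0,5],[0,0,2,0,5],[0,0,0,0,5],[0,0,0,0,5]]}
}}

```text
t: 38.42
ee_pos: [579.9, -51.4, 172.0]
eef_rot: [[-0.132, 0.991, -0.005], [0.991, 0.132, -0.018], [-0.017, -0.007, -1.0]]
wrist_force: [3.1, 0.2, 7.3]
finger_gap: 8.6
grip_force: 63.0
```

```bash
python3 st.py 0 0 s
```

```text
[579.9 -51.4 172. ] [-0.03  0.41  0.08  1.79 -0.02  0.94  0.19]
tool y deg 7.59 tilt [-0.0052 -0.0176]
[578.7 -51.8] tool d [-0.2 -1.2  0. ]
```

>>> {"api": "send_path", "payload": {
  "moves": {"rows": [[0,0,2,0,5],[0,0,0,0,5],[0,0,0,0.08,5],[0,0,0,0.1,5],[0,0,0,0.1,5],[0,0,0,0,5]]}
}}

```text
t: 38.92
ee_pos: [579.9, -51.4, 170.8]
eef_rot: [[0.152, 0.988, -0.005], [0.988, -0.152, -0.017], [-0.018, -0.002, -1.0]]
wrist_force: [1.1, 1.1, 11.4]
finger_gap: 8.2
grip_force: 63.5
```

```bash
python3 st.py 0 0 s
```

```text
[579.9 -51.4 170.8] [-0.08  0.42  0.14  1.8  -0.05  0.94 -0.07]
tool y deg -8.75 tilt [-0.0049 -0.0174]
[578.7 -51.8] tool d [-0.6 -1.1  0. ]
```

Turning freely with a light load, so I'll continue to the stop.

>>> {"api": "send_path", "payload": {
  "moves": {"rows": [[0,0,0,0.11,5],[0,0,0,0.11,5],[0,0,0,0.11,5],[0,0,0,0.11,5],[0,0,0,0.11,5],[0,0,0,0.11,5],[0,0,0,0.11,5],[0,0,0,0.11,5],[0,0,0,0.11,5],[0,0,0,0.11,5],[0,0,0,0.11,5],[0,0,0,0.08,5]]}
}}

```text
t: 39.92
ee_pos: [579.9, -51.0, 170.8]
eef_rot: [[0.992, 0.128, -0.005], [0.128, -0.992, -0.016], [-0.007, 0.016, -1.0]]
wrist_force: [-0.5, 2.2, 11.3]
finger_gap: 8.2
grip_force: 63.6
```

>>> {"api": "send_path", "payload": {
  "moves": {"rows": [[0,0,0,0.03,5],[0,0,0,0,5],[0,0,0,0,5]]}
}}

```text
t: 40.17
ee_pos: [580.1, -51.1, 170.7]
eef_rot: [[0.995, 0.104, -0.005], [0.104, -0.994, -0.017], [-0.006, 0.017, -1.0]]
wrist_force: [1.2, 1.7, 10.4]
finger_gap: 8.0
grip_force: 63.9
```

```bash
python3 st.py 0 0 s; python3 -c "
from h import *
print(env.state()['wrist_torque'])"
```

```text
[580.1 -51.1 170.7] [-0.3   0.44  0.43  1.8  -0.2   0.95 -1.26]
tool y deg -84.01 tilt [-0.0047 -0.0172]
[578.7 -51.8] tool d [-1.4  0.5  0. ]
[ 0.52093857 -0.13323909  0.32732958]
```

>>> {"api": "send_path", "payload": {
  "moves": {"rows": [[0,0,0,0,45],[0,0,0,0,45],[0,0,0,0,45],[0,0,0,0,45],[0,0,-15,0,45],[0,0,-20,0,60],[0,0,0,0,60],[0,0,0,0,60],[0,0,0,0,60]]}
}}

```text
t: 40.92
ee_pos: [577.7, -51.1, 202.7]
eef_rot: [[0.995, 0.103, -0.01], [0.103, -0.995, -0.018], [-0.012, 0.017, -1.0]]
wrist_force: [-0.5, -0.7, -0.7]
finger_gap: 60.0
grip_force: 0.0
```

```bash
python3 st.py 0 0 s
python3 - <<'E'
from h import *
f=wgrab(); np.savez("pics/w15.npz",**f)
for P in ((578.5,-51.9,190),(578.5,-51.9,167)): print(P,wproj(f,P))
g=cv2.GaussianBlur(cv2.cvtColor(f["img"],cv2.COLOR_RGB2GRAY),(3,3),0)[200:280:2,200:312:2]
for r in g: print("".join(" .:-=+*#%@@@@@@@@@@@"[int(x)//14] for x in r))
E
```

```text
[577.7 -51.1 202.7] [-0.31  0.4   0.44  1.78 -0.18  1.01 -1.28]
tool y deg -84.09 tilt [-0.0104 -0.0178]
[578.7 -51.8] tool d [0.9 0.8 0. ]
(578.5, -51.9, 190) [255.8100778  225.94313333]
(578.5, -51.9, 167) [255.21860063 211.19604437]
@@%%%#####-.. ....::::::    ..  -=====-:.... .+#%@@@@@@@
@%########=... .-==++++=.....  .=****+=-.   ..+#######%%
%#########=.....-++****=. ..  ..=****++-:.   .+#########
##########=..  .-++****=...... .=****++-:..  .+#########
##########+.   .-++****+:.:++-..=****+=-:.....+#########
##########+.....:++****+:.-*#+..-****+=-:  ...+#########
##########+:.. .:=+****+..:*#+..=****+-:: .  .+#########
##########*:  ..:-++***+:.:*#+..=****+:::... .+%@%#%####
##########*:.. .::-+***+: :*#+..=***+-.::. . :%@@@@@@%##
##########*:..  :-:=+**+: :*#+..-+++=..::   .-@@@@@@@@@@
##########*- . ..: :-===..:*%+. :--:. ..  .. =@@@@@@@@@@
###########- .   .  .... .:*#+.   ...     .. -@@@@@@
[... 900 characters left out ...]
@@@@@@@@@@@@@@@@
*########%@@@@@@@@@@@@@@@@@@@@@@@@@@@@@@@@@@@@@@@@@@@@@@
*########%@@@@@@@@@@@@@@@@@@@@@@@@@@@@@@@@@@@@@@@@@@@@@@
*########%@@@@@@@@@@@@@@@@@@@@@@@@@@@@@@@@@@@@@@@@@@@@@@
*#######%@@@@@@@@@@@@@@@@@@@@@@@@@@@@@@@@@@@@@@@@@@@@@@@
########@@@@@@@@@@@@@@@@@@@@@@@@@@@@@@@@@@@@@@@@@@@@@@@@
########@@@@@@@@@@@@@@@@@@@@@@@@@@@@@@@@@@@@@@@@@@@@@@@@
#######@@@@@@@@@@@@@@@@@@@@@@@@@@@@@@@@@@@@@@@@@@@@@@@@@
#######@@@@@@@@@@@@@@@@@@@@@@@@@@@@@@@@@@@@@@@@@@@@@@@@@
######%@@@@@@@@@@@@@@@@@@@@@@@@@@@@@@@@@@@@@@@@@@@@@@@@@
######@@@@@@@@@@@@@@@@@@@@@@@@@@@@@@@@@@@@@@@@@@@@@@@@@@
#####%@@@@@@@@@@@@@@@@@@@@@@@@@@@@@@@@@@@@@@@@@@@@@@@@@@
#####@@@@@@@@@@@@@@@@@@@@@@@@@@@@@@@@@@@@@@@@@@@@@@@@@@@
```

>>> {"api": "send_path", "payload": {
  "moves": {"rows": [[0,0,-20,0,60],[0,0,-20,0,50],[-20,-6,0,0,45],[-26,-9,0,0,45],[-26,-9,0,0,45],[-26,-9,0,0,45],[-26,-9,0,0,45],[-26,-9,0,0,45],[-6,0,10,0,45],[0,0,20,0,45],[0,0,20,0,45],[0,0,0,0,45]]}
}}

```text
t: 41.97
ee_pos: [414.4, -16.8, 191.0]
eef_rot: [[0.995, 0.103, -0.016], [0.103, -0.995, -0.019], [-0.018, 0.017, -1.0]]
wrist_force: [-0.2, -0.6, -0.3]
finger_gap: 44.9
grip_force: 0.0
```

>>> {"api": "send_path", "payload": {
  "moves": {"rows": [[0,0,0,0,45],[0,0,0,0,45]]}
}}

```text
t: 42.13
ee_pos: [418.0, -16.9, 194.6]
eef_rot: [[0.995, 0.103, -0.01], [0.103, -0.995, -0.018], [-0.011, 0.017, -1.0]]
wrist_force: [0.1, 0.3, 0.0]
finger_gap: 44.8
grip_force: 0.0
```

```bash
python3 st.py -157 54.7 s
python3 - <<'E'
from h import *
f=wgrab(); np.savez("pics/w16.npz",**f)
g=cv2.cvtColor(f["img"],cv2.COLOR_RGB2GRAY); print(wproj(f,(415.9,-18.2,135)))
for r in cv2.GaussianBlur(g,(3,3),0)[150:260:3,190:320:3]: print("".join(" .:-=+*#%@@@@@@@@@@@"[int(x)//14] for x in r))
E
```

```text
[418.  -16.9 194.6] [-0.45  0.11  0.44  2.15 -0.04  0.9  -1.46]
tool y deg -84.1 tilt [-0.0096 -0.0184]
[415.9 -18.1] tool d [-2.2  1.   0. ]
[255.0403201  202.91703896]
#*###**#*#*##**#**#*##%@#**-#@@@@@@@@@@@@@@@
###*###*#####*#**#****##***-#@@@@@@@@@@@@@@@
######*######***######***#*-#@@@@@@@@@@@@@@@
#######*##*##*##**######***-#@*+=---:.::::..
##########*#####*##********=*@-.............
#####*#*#########**+++*%++*++*:..-#=.::-:---
#######*###*###**+++++#@#++***:. -@+..*@---+
############***+++#*%@@@@%@@#+. .-@=..#@---*
###########*+++++#@@@@@@@@@@@#-..-@=..%@---#
####***+++*+++++*@@@@@@@@@@@@@@#+-#-..#@-:-*
#*##+++++++++++*@@@@@@@@@@@@@@@@@@%*=+*#=+++
###*++++++++++#@@@@@@@@@@@@@@@@@@#**#@@@@@@@
*##*++++++++#@@@@@@@@@
[... 402 characters left out ...]
 .....:%@@@@@@@@@@@@@@@@@
#######%@@@@@@@@@@@+:. .=%@@@@@@@@@@@@@@@@@@
#######@@@@@@@@@@@@@@%#@@@@@@@@@@@@@@@@@@@@@
###*###@@@@@@@@@@@@@@@@@@@@@@@@@@@@@@@@@@@@@
###*+++%@@@@@@@@@@@@@@@@@@@@@@@@@@@@@##%%@@@
##*+++.=@@@@@@@@@@@@@@@@@@@@@@@@@@@@@::++*@@
##*++=.-@@@@@@@@@@@@@@@@@@@@@@@@@@@@@:.=++%@
==+++- :@@@@@@@@@@@@@@@@@@@@@@@@@@@@@..-+++#
.=++=..:@@@@@@@@@@@@@@@@@@@@@@@@@@@@@..:+++-
:+++-..:@@@@@@@@@@@@@@@@@@@@@@@@@@@@%...=++=
=+++: ..@@@@@@@@@@@@@@@@@@@@@@@@@@@@%.  -+++
+++=....@@@@@@@@@@@@@@@@@@@@@@@@@@@@%....+++
+++-. ..@@@@@@@@@@@@@@@@@@@@@@@@@@@@# ...=++
+++:....%@@@@@@@@@@@@@@@@@@@@@@@@@@@#.. .-++
++=.. ..%@@@@@@@@@@@@@@@@@@@@@@@@@@@* .. .++
**=.....@@@@@@@@@@@@@@@@@@@@@@@@@@@@# .. .+*
```

>>> {"api": "send_path", "payload": {
  "moves": {"rows": [[-1,0,15,0,45],[0,0,25,0,45],[0,0,20,0,45],[0,0,10,0,45],[0,0,4,0,45],[0,0,0,0,45],[0,0,0,0,45]]}
}}

```text
t: 42.77
ee_pos: [417.0, -18.2, 121.1]
eef_rot: [[0.995, 0.103, -0.008], [0.103, -0.995, -0.018], [-0.01, 0.017, -1.0]]
wrist_force: [-0.4, -0.1, 0.0]
finger_gap: 45.0
grip_force: 0.0
```

>>> {"api": "send_path", "payload": {
  "moves": {"rows": [[0,10,-2,0,45],[0,10,-3,0,45],[0,10,-3,0,45],[0,10,-3,0,45],[0,8,-2,0,45],[0,7,0,0,45],[0,0,0,0,45],[0,0,0,0,45]]}
}}

```text
t: 43.43
ee_pos: [421.6, -73.7, 134.1]
eef_rot: [[0.995, 0.101, -0.01], [0.101, -0.995, -0.019], [-0.011, 0.018, -1.0]]
wrist_force: [-0.0, 1.0, -0.8]
finger_gap: 45.1
grip_force: 0.0
```

```bash
python3 st.py -157 0 s
```

```text
[421.6 -73.7 134.1] [-0.32  0.24  0.46  2.19 -0.13  0.75 -1.24]
tool y deg -84.18 tilt [-0.0096 -0.0186]
[423.  -72.3] tool d [ 1.5 -1.2 -0. ]
```

>>> {"api": "send_path", "payload": {
  "moves": {"rows": [[0,-1,0,0,30],[0,0,0,0,20],[0,0,0,0,20],[0,0,0,0,20],[0,0,0,0,20],[0,0,0,0,20]]},
  "force": 20
}}

```text
t: 43.93
ee_pos: [421.5, -71.2, 134.0]
eef_rot: [[0.995, 0.104, -0.01], [0.103, -0.994, -0.018], [-0.012, 0.017, -1.0]]
wrist_force: [-1.3, 2.9, 0.6]
finger_gap: 21.5
grip_force: 19.5
```

```bash
python3 st.py -157 0 s
```

```text
[421.5 -71.2 134. ] [-0.32  0.24  0.46  2.19 -0.13  0.75 -1.25]
tool y deg -84.05 tilt [-0.01   -0.0177]
[423.  -72.3] tool d [1.4 1.2 0. ]
```

>>> {"api": "send_path", "payload": {
  "moves": {"rows": [[0,0,0,0,45],[0,0,0,0,45],[0,0,0,0,45],[0,0,-15,0,45],[0,0,-30,0,45],[0,0,-40,0,45],[0,0,-40,0,45],[0,0,-20,0,45],[0,0,0,0,45],[0,0,0,0,45],[0,0,0,0,45]]}
}}

```text
t: 44.85
ee_pos: [422.5, -69.0, 278.3]
eef_rot: [[0.995, 0.103, -0.01], [0.103, -0.995, -0.018], [-0.012, 0.017, -1.0]]
wrist_force: [-0.5, 0.0, -1.2]
finger_gap: 45.2
grip_force: 0.0
```

```bash
python3 - <<'E'
from h import *
f=wgrab(); np.savez("pics/w17.npz",**f)
ps=np.radians(7.5);C=np.array([578.7,-51.8]);R2=np.array([[np.cos(ps),-np.sin(ps)],[np.sin(ps),np.cos(ps)]])
for q in(.57,.7,.83): print(q,wproj(f,np.r_[C+R2@[-157,85*np.sin(.7-q)],70+85*np.cos(.7-q)]).round(1))
for x,y in((-50,50),(-50,-50)): print(wproj(f,np.r_[C+R2@[x,y],138]))
for c in [(88,88),(88,-88),(-88,-88),(-88,88),(74,74),(74,-74),(-74,-74),(-74,74)]: print(c,wproj(f,np.r_[C+R2@c,150]).round(1))
g=cv2.cvtColor(f["img"],cv2.COLOR_RGB2GRAY); m=(g<35).astype(np.uint8); 
for r in cv2.GaussianBlur(g,(3,3),0)[0:270:5,110:400:4]: print("".join(" .:-=+*#%@@@@@@@@@@@"[int(x)//14] for x in r))
E
```

```text
0.57 [244.6 177. ]
0.7 [256.5 176.9]
0.83 [268.3 176.3]
[199.8192546   64.29458483]
[306.16166676  61.46260181]
(88, 88) [159.4 -61.6]
(88, -88) [339.2 -65.8]
(-88, -88) [348.8 101.6]
(-88, 88) [159.4 106.9]
(74, 74) [172.6 -52.8]
(74, -74) [326.7 -56.4]
(-74, -74) [334.5  86.3]
(-74, 74) [173.   90.7]
@@@@@@@@@@@@@@@@@@@@@@@@@@@@@+--@@+@@%@@-:*@@@@@@@@@@@@@@@@@@@@@@@@@@@@@@
@@@@@@@@@@@@@@@@@@@@@@@@@@@@@*:+@@+#%%@@=:*@@@@@@@@@@@@@@@@@@@@@@@@@@@@@@
@@@@@@@@@@@@@@@@@@@@@@@@@@@@@%:=@@*::#@%-:+@@@@@@@@@@@@@@@@@@@@@@@@@@@@@@
@@@@@@@@@@@@@@@@@@@@@@@@@@@@@#===-. .-====+@@@@@@@@@@@@@@@@@@@@@@@
[... 3007 characters left out ...]
@@@@@@@@@@@*=@@@@@@=%@@@@@@@@@@@@@
@@@*@@@@@@#########**#**%#@@@@@@@@@@@@@@@@@@@@@@#%*=@@@@@@=+@@@@@@@@@@@@@
@@@%*%@@@@@%%%**#*####++-.@@@@@@@@@@@@@@@@@@@@@@.=++#@@@@@@-@@@@@@@@@@@@@
@@@@@@@@@@@@@@@#@==-.=++..%@@@@@@@@@@@@@@@@@@@@@.:++=-@@@@@=+@@@@@@@@@@@@
@@@@@@@@@@@@@@@#+=:.:++=. -==--===++*#%%@@@@@@@% .=++..*@@@%#@@@@@@@@@@@@
@@@@@@@@@@@@@@@*=-..=++...---========+*%@@@@@@@*. :++=.:%@@@@@@@@@@@@@@@@
@@@@@@@@@@@@@@@==..:++=  .--===-======*@@@@@@@@*...=++:.-@@@@@@@@@%@@@@@@
@@@@@@@@@@@@@@+=:..+++:...:=-==-======*@@@@@@@@* ..:++=..*@@@@@@@%@@@@@@@
@@@@@@@@@@@@@%:.....+*:.. ---==-=-===+%@@@@@@@@+. .:*=....:*@@@@%@@@@@@%%
%%*:...:%@@@@:.......+:...---==-=-====@@@@@@@@@% . :+...:-:.+@%@@#:...-#@
```

```bash
python3 -c "
from cell import env
print(env.finish_job())"
```

```text
the job is handed in; nothing more can be done
None
```

I handed the job in at about 45 s with both jars in pockets, the plate home, the wing locked and the lever upright; no verdict came back. My first plate-lowering pass knocked the wing about 25° round, and I turned it back before seating the plate.

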